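# Fetch the butter dish from behind the bottles

### The job

I need the butter dish for the batter, but it stands at the back of the tray behind the oil bottle, the vinegar bottle and the pepper mill. First stand all three of them upright on the chopping board, then lift out the butter dish and set it in the middle of the cork mat, lengthways along it; after that put the bottles and the mill back upright in the tray, each on the very spot where it stood at the start, without knocking anything over or shifting the two spice jars or the mixing bowl.

Things in the scene. Friction and masses are not known exactly. Their poses are not given: they have to be found in the camera images.
- oil_mid (a point): Oil bottle: green glass, black cap, white paper band; upright and round, 150 mm tall, its foot 52 mm across. The point is on its axis, half-way up (75 mm above its underside); z is up. From 100 mm to 150 mm above its underside it is a slim neck and cap 30 mm across, the place to grip it. About 0.3 kg.
- vinegar_mid (a point): Vinegar bottle: amber (brown) glass, white cap, white paper band; upright and round, 150 mm tall, its foot 52 mm across. The point is on its axis, half-way up (75 mm above its underside); z is up. From 100 mm to 150 mm above its underside it is a slim neck and cap 30 mm across, the place to grip it. About 0.3 kg.
- mill_mid (a point): Pepper mill: turned brown wood with a small steel nut on top; upright and round, 150 mm tall, its foot 52 mm across. The point is on its axis, half-way up (75 mm above its underside); z is up. From 100 mm to 136 mm above its underside its head is a cylinder 32 mm across, the place to grip it. About 0.25 kg.
- dish_mid (a point): Butter dish: low rectangular white ceramic dish with a flat light-wood lid clipped on (one rigid piece), 54 mm along x, 120 mm along y, 50 mm high, about 0.4 kg. The point is its centre, half-way up (25 mm above its underside). Grip it across its 54 mm width.
- tray: Dark wooden tray, does not move: 220 mm along x, 300 mm along y. Origin at its centre on the worktop. Its floor is 8 mm above the worktop, its rim 16 mm above the worktop and 5 mm thick. At the start the bottles and mill stand in a row along y in its -x half (the robot's side), 64 mm from axis to axis, in any order; the butter dish lies along y behind them, about 15 mm from them, and a spice jar stands beyond each end of the dish.
- board: Light-wood chopping board lying flat, does not move: 140 mm along x, 240 mm along y, 18 mm thick. Origin at the centre of its underside, on the worktop. The side area for the three tall things.
- mat: Cork mat beside the mixing bowl, does not move: 110 mm along x, 180 mm along y, 5 mm thick. Origin at the centre of its underside, on the worktop. The butter dish goes in its middle, the dish's y along the mat's y (either way round).
- jar_a: Low spice jar, loose: red-brown with a red lid, 42 mm across, 54 mm tall; origin at the centre of its underside. To be left alone.
- jar_b: Low spice jar, loose: yellow with a yellow lid, 42 mm across, 54 mm tall; origin at the centre of its underside. To be left alone.
- bowl: Clear glass mixing bowl, loose: 170 mm across the rim, 75 mm tall, standing on the worktop on the +x side of the cork mat; origin at the centre of its underside. To be left alone.
Mind the look-alikes: they are no part of the job. Leave any blue look-alike of the part that bears vinegar_mid alone. Of the things that look like the part that bears dish_mid, the smaller one is meant.

How it is judged (in metres and radians):
On the way, in this order (a step that is already met when the one before it is completed fails the run):
1. oil bottle, vinegar bottle and pepper mill all stand upright on the chopping board (angle between each of oil_mid, vinegar_mid, mill_mid's own z axis and vertical below 0.12 rad and linear speed of each of oil, vinegar, mill below 0.03 m/s and x of oil_mid in the frame of board between -0.065 and 0.065 m and y of oil_mid in the frame of board between -0.115 and 0.115 m and z of oil_mid in the frame of board between 0.087 and 0.099 m and x of vinegar_mid in the frame of board between -0.065 and 0.065 m and y of vinegar_mid in the frame of board between -0.115 and 0.115 m and z of vinegar_mid in the frame of board between 0.087 and 0.099 m and x of mill_mid in the frame of board between -0.065 and 0.065 m and y of mill_mid in the frame of board between -0.115 and 0.115 m and z of mill_mid in the frame of board between 0.087 and 0.099 m), for 0.2 s.
2. the butter dish rests in the middle of the cork mat, lengthways, while the three tall things still stand on the board (all of step 1 and horizontal distance between dish_mid and mat below 0.015 m and angle between the y axis of dish_mid and the y axis of mat, either way round below 0.2 rad and z of dish_mid in the frame of mat between 0.024 and 0.036 m and angle between dish_mid's own z axis and vertical below 0.12 rad and linear speed of dish below 0.03 m/s), for 0.2 s.
At the end, for the whole second after the job is handed in: Butter dish flat on the cork mat, within 15 mm of its centre and 0.2 rad of its length; oil bottle, vinegar bottle and mill upright in the tray, each within 15 mm of where it stood at the start; jars and bowl within 15 mm of their starts; all at rest (horizontal distance between dish_mid and mat below 0.015 m and angle between the y axis of dish_mid and the y axis of mat, either way round below 0.2 rad and z of dish_mid in the frame of mat between 0.024 and 0.036 m and angle between each of dish_mid, oil_mid, vinegar_mid, mill_mid's own z axis and vertical below 0.12 rad and linear speed of dish below 0.03 m/s and distance of each of oil_mid, vinegar_mid, mill_mid, jar_a, jar_b, bowl from where it was at the start of the episode below 0.015 m and linear speed of each of oil, vinegar, mill below 0.02 m/s); the robot touches nothing.
It fails at once if a bottle, the mill or the butter dish tipped or knocked over (more than 0.5 rad) (angle between any of oil_mid, vinegar_mid, mill_mid, dish_mid's own z axis and vertical above 0.5 rad).
It fails at once if a spice jar or the mixing bowl shifted by more than 15 mm or knocked over (distance of any of jar_a, jar_b, bowl from where it was at the start of the episode above 0.015 m or angle between any of jar_a, jar_b, bowl's own z axis and vertical above 0.5 rad).
It also fails if it takes over 141 s, if anything falls off the work surface, if the arm or the gripper's body presses on something with over 40 N, if the wrist force passes 120 N, or if a joint passes its speed limit or range.

### The arm

A 6-joint arm with a two-finger parallel gripper is mounted at the origin on the work surface. World frame = base frame: x ahead of the robot, y to its left, z up, the work surface at z = 0. Lengths are in mm, angles in rad, forces in N, time in s.
With the tool pointing down it reaches from about 350 to 975 mm from the base axis. Payload 7.1 kg.
Tool frame: the origin (TCP) lies midway between the tips of the shut fingers; the grasp point (between the pads) lies 19 mm behind it (ctrl.hold_point_z is the distance from the TCP to the grasp point, in mm); z points along the fingers, y is the direction in which the jaws open and shut (so a half turn about z gives the same grasp; the last joint's range is limited). The gripper opens to 88 mm and grips with 3 to 60 N. Pads are 20 mm wide; open, the fingers measure 115 mm over their backs; the gripper's body (75 mm by 178 mm) begins 61 mm behind the grasp point.
Start: joints at [-1.233, 0.423, 1.63, -0, 1.089, -0.019], TCP at [218.315, -585.614, 222.675] pointing down, gripper open.
Joint ranges: [-3, 3], [-0.9, 2.11], [0.09, 2.58], [-1.31, 4.45], [0.11, 2.69], [-2.54, 2.54]. Speed limits (rad/s): [2.39, 2.39, 3.01, 3.14, 3.14, 3.14].

### API

Orientations are given as a rotation vector (axis times angle).
In Python, from workcell import ctrl, eyes gives the robot as it stands.
- The arm moves only by the tool move_arm, never from a script. Its argument "deltas" is a list of rows, each a list of 6 numbers: the shift along the tool's x, y, z in mm, then the turn, a rotation vector about the tool's x, y, z in rad. A call has 1 to 5 rows; each row shifts and turns the pose as measured when the row begins, along the tool's axes as they then stand; what a row does not reach is not made up. A row lasts 1/12 s, in which the tool goes at most 41.7 mm and 7.16 degrees, less where a joint would pass 70% of its speed; a pose out of reach is approached as far as the arm can. A call is refused whole if a number of a shift passes 41.7 or a number of a turn 0.125, either way. A call with a gripper value outside its range is refused whole. "hand" is the closure, from -1 (fully open) to 1 (shut), set as the call begins (left out, the last holds). The fingers move at their own pace and stop on an object; the grip force is fixed at half the most. Time passes only in rows, so rows that do not move let the fingers close. It gives the time, the measured TCP pose, the force and the opening at its end, in the units of the state.
- ctrl.get_obs(): the state, without advancing time (a new reading comes with each control period).
- eyes.get_image(name): name is "side" or "top" or "wrist"; returns a dict with "frame" (400x640x3 uint8, red, green, blue), "range_z" (400x640 float32, mm along the optical axis (not along the pixel's ray), 0 where there is no reading), "fx", "fy", "cx", "cy" (pixels), "D" ([k1, k2, p1, p2, k3] as OpenCV has them; the pictures are not rectified), "cam_to_world" (4x4, takes a point from camera to world coordinates). Camera axes: x right, y down, z forward; pixel columns grow to the right and rows downward; lengths in mm; the calibration is good to about 2 mm. A picture is of the moment at which its call begins.
- ctrl.close_job(): hands the job in, once; it reports no verdict.
The state is a dict: "t": time; "qpos": joint angles; "qvel": joint speeds; "joint_torque": joint torques, N m; "ee_pos": TCP position; "orientation": TCP orientation; "ft_force": force on the tool from outside, world axes, zero at the start; "moment": the same for the moment, N m; "width": finger opening in mm.
Only numpy, scipy, OpenCV 4.12 (cv2) and the standard library are available. Lean on these libraries where they do the work, as an engineer would, in place of code of your own. Each camera call takes 0.05 s, during which the arm holds its last target.

## Working session

There is one attempt and no reset: what is moved stays moved. The work goes in short steps, Python scripts to look and compute and a tool call to move; the robot and the scene stay as the last step left them, time stands still between calls to the robot, and variables do not carry over. Pictures are saved under pics/ and viewed, and the job is handed in when it is done.

Besides the shell and the picture viewer there is one more tool, called after "Request:" in YAML: its name, and indented under it one key for each argument. move_arm: Moves the arm, as the interface text tells. Its arguments: {"type":"object","properties":{"deltas":{"type":"array"},"hand":{"type":"number"}},"required":["deltas"]}

```bash
ls; mkdir -p pics; python3 - <<'E'
from workcell import ctrl, eyes
import cv2
o=ctrl.get_obs();print(o)
for n in ("side","top","wrist"):
    im=eyes.get_image(n);cv2.imwrite(f"pics/{n}0.png",im["frame"][:,:,::-1])
    print(n,im["fx"],im["fy"],im["cx"],im["cy"],im["D"],im["cam_to_world"].round(3).tolist() if hasattr(im["cam_to_world"],'round') else im["cam_to_world"])
E
```

```text
pics
{'t': 0.0, 'qpos': array([-1.23302982e+00,  4.23815088e-01,  1.63069662e+00,  1.53917850e-05,
        1.08860615e+00, -1.89983507e-02]), 'qvel': array([-0.00019005, -0.00033304,  0.00040993, -0.00063409,  0.00039945,
        0.00106073]), 'joint_torque': array([ 1.75413163e-03, -5.44608164e+01, -2.73666143e+01,  6.43203151e-02,
        2.26837612e-02, -1.17263439e-04]), 'ee_pos': array([ 218.12028765, -585.10254643,  221.91518134]), 'orientation': array([-3.09025972e+00, -5.57158980e-01,  3.58923120e-04]), 'ft_force': array([-0.25928053,  0.4882242 , -0.68551539]), 'moment': array([-0.02482958,  0.01747614,  0.02703809]), 'width': 87.69999971303447}
side 427.5960518435799 427.5960518435799 315.73349996161147 202.36423835539 [-0.11655015  0.          0.          0.          0.        ] [[-0.809, -0.337, 0.482, 36.514], [-0.588, 0.446, -0.675, 717.205], [0.012, -0.829, -0.559, 663.27], [0.0, 0.0, 0.0, 1.0]]
top 373.2502155593181 373.2502155593181 321.1656152066362 201.86397548817553 [0.01098169 0.         0.         0.         0.        ] [[0.095, -0.973, 0.211, 378.263], [-0.996, -0.092, 0.02, -18.012], [0.0, -0.212, -0.977, 1015.283], [0.0, 0.0, 0.0, 1.0]]
wrist 338.19671338374343 338.19671338374343 314.31836356413754 200.69490482857736 [-0.03469421  0.          0.          0.          0.        ] [[0.349, -0.902, -0.253, 286.456], [-0.937, -0.337, -0.092, -559.743], [-0.003, 0.269, -0.963, 384.431], [0.0, 0.0, 0.0, 1.0]]
```

View pics/top0.png

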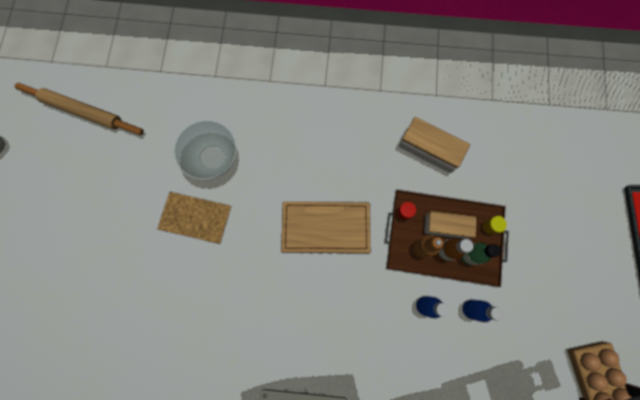

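View pics/side0.png

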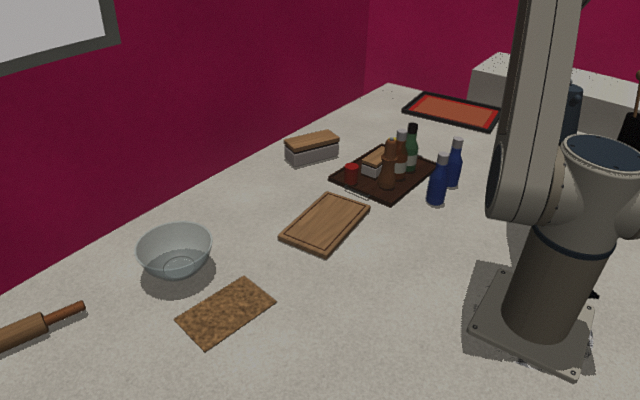

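View pics/wrist0.png

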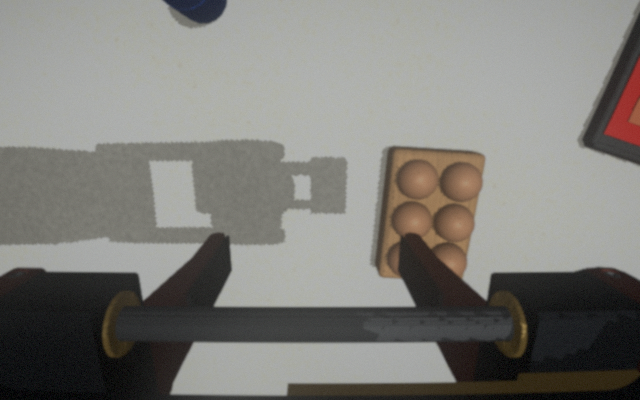

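The top view shows the mill at about (433,243), the vinegar cap at (465,245) and the oil cap at (491,250). The dish is at (451,222), with the jars at (408,211) and (498,225). The board is at (326,228), the mat at (195,217) and the bowl at (207,152). The look-alikes are two blue bottles at (430,307) and (480,310), and the bigger dish at (435,145). Next I'll measure from the depth.

```bash
cat > h.py <<'E'
from workcell import ctrl, eyes
import cv2, numpy as np
def cloud(name):
    im=eyes.get_image(name)
    h,w=im["range_z"].shape
    u,v=np.meshgrid(np.arange(w),np.arange(h))
    K=np.array([[im["fx"],0,im["cx"]],[0,im["fy"],im["cy"]],[0,0,1]])
    n=cv2.undistortPoints(np.stack([u,v],-1).reshape(-1,1,2).astype(float),K,np.array(im["D"],float)).reshape(h,w,2)
    z=im["range_z"].astype(float)
    P=np.concatenate([n*z[...,None],z[...,None]],-1)
    T=np.array(im["cam_to_world"]); W=P@T[:3,:3].T+T[:3,3]
    W[z==0]=np.nan
    return im,W
def circ(xy):
    A=np.c_[2*xy,np.ones(len(xy))]; s=np.linalg.lstsq(A,(xy**2).sum(1),rcond=None)[0]
    return s[:2],np.sqrt(s[2]+s[:2]@s[:2])
E
python3 - <<'E'
from h import *
for n in("top","side"):
    im,W=cloud(n); f=im["frame"]; np.savez(f"{n}0.npz",W=W,f=f)
    hsv=cv2.cvtColor(f,cv2.COLOR_RGB2HSV)
    pts={"top":dict(mill=(433,243),vin=(466,245),oil=(491,250),dish=(451,222),ja=(408,211),jb=(498,225),board=(326,228),mat=(195,217),table=(300,300)),
     "side":dict(mill=(390,146),vin=(402,134),oil=(413,127),ja=(352,168),board=(325,222),mat=(226,312),table=(300,350),dish=(376,155))}[n]
    for k,(u,v) in pts.items(): print(n,k,W[v,u].round(1))
# connected regions by height (top): 
d=np.load("top0.npz");W=d["W"]
for lo,hi in((40,66),(25,45),(120,190)):
    m=((W[...,2]>lo)&(W[...,2]<hi)).astype(np.uint8)
    n,l,s,c=cv2.connectedComponentsWithStats(m)
    for i in range(1,n):
        if s[i,4]>15: 
            p=W[l==i]; print(lo,hi,c[i].round(),s[i,4],p.min(0).round(),p.max(0).round(),cv2.minAreaRect(p[:,:2].astype(np.float32)))
E
```

```text
top mill [ 492.3 -266.7  151.9]
top vin [ 494.  -339.8  158.6]
top oil [ 488.2 -397.   157.4]
top dish [ 563.7 -338.6   57.2]
top ja [ 581.6 -225.9   59.8]
top jb [ 566.  -456.3   63.8]
top board [522.9 -17.4  18.6]
top mat [521.3 343.    4.9]
top table [329.2  33.1   2.4]
side mill [ 488.3 -263.3  139.7]
side vin [ 486.2 -330.2  152.1]
side oil [ 481.2 -392.9  153.4]
side ja [ 575.4 -213.3   62.6]
side board [521.1  -2.5  19.5]
side mat [513.9 351.7   8.7]
side table [345.2 328.5  -1.9]
side dish [ 562.6 -331.3   59.6]
40 66 [ 75. 106.] 637 [754. 600.  40.] [840. 835.  48.] ((797.697509765625, 717.909912109375), (240.7501678466797, 30.890060424804688), 75.20494842529297)
40 66 [198. 141.] 651 [624. 249.  40.] [774. 402.  66.] ((708.4307861328125, 333.05572509765625), (128.8572540283203, 154.23629760742188), 40.06488037109375)
40 66 [429. 154.] 253 [ 712. -353.   40.] [ 783. -200.   66.] ((746.057861328125, -276.5022888183594), (165.73080444335938, 7.562784194946289), 65.46768951416016)
40 66 [407. 210.] 209 [ 566. -244.   40.] [ 606. -204.   66.] ((585.4920043945312, -223.8926086425
[... 3915 characters left out ...]
 29.928064346313477), 49.76446533203125)
120 190 [463. 245.] 200 [ 480. -354.  121.] [ 509. -325.  163.] ((494.5932922363281, -339.54541015625), (28.30646324157715, 29.060129165649414), 51.57582473754883)
120 190 [491. 251.] 231 [ 473. -417.  120.] [ 503. -388.  163.] ((487.9173278808594, -402.4043273925781), (28.77768898010254, 30.24072265625), 88.21382904052734)
120 190 [441. 309.] 193 [ 332. -308.  120.] [ 360. -279.  153.] ((346.23944091796875, -293.0810546875), (28.059032440185547, 28.963632583618164), 6.435417175292969)
120 190 [494. 313.] 216 [ 335. -427.  120.] [ 363. -397.  155.] ((349.2154235839844, -412.32122802734375), (28.477354049682617, 29.111860275268555), 17.223508834838867)
```

```bash
python3 - <<'E'
from h import *
from scipy.optimize import least_squares
D={n:np.load(n+"0.npz") for n in("top","side")}
# necks: fit circles on side-surface points z 112..150 with fixed radius
g={"mill":(495.5,-276,16),"vin":(494.6,-339.5,15),"oil":(488,-402.4,15)}
for n in D:
    W=D[n]["W"].reshape(-1,3)
    for k,(x,y,r) in g.items():
        for lo,hi in((110,142),(148,175)):
            m=(np.hypot(W[:,0]-x,W[:,1]-y)<24)&(W[:,2]>lo)&(W[:,2]<hi); p=W[m]
            if len(p)<8: continue
            s=least_squares(lambda c:np.hypot(p[:,0]-c[0],p[:,1]-c[1])-r,[x,y],loss="soft_l1")
            print(n,k,(lo,hi),len(p),"circfit",s.x.round(1),"bbox mid",((p.min(0)+p.max(0))/2).round(1),"top z",np.percentile(p[:,2],90).round(1))
for n in D:
    W=D[n]["W"];f=D[n]["f"];hsv=cv2.cvtColor(f,cv2.COLOR_RGB2HSV)
    def rect(name,m):
        nn,l,s,c=cv2.connectedComponentsWithStats(m.astype(np.uint8))
        i=1+np.argmax(s[1:,4]); p=W[l==i]; p=p[~np.isnan(p[:,0])]
        print(n,name,len(p),np.median(p[:,2]).round(1),[np.round(a,2) for a in cv2.minAreaRect(p[:,:2].astype(np.float32))])
    X,Y,Z=W[...,0],W[...,1],W[...,2]
    sat=hsv[...,1]>70
    rect("mat",sat&(abs(X-520)<110)&(abs(Y-343)<130)&(Z<20))
    rect("board",sat&(abs(X-520)<120)&(abs(Y+17)<150)&(Z<35)&(Z>8))
    rect("dish",(abs(X-560)<45)&(abs(Y+340)<75)&(Z>50)&(Z<70))
    rect("tray",(hsv[...,2]<110)&(abs(X-530)<150)&(abs(Y+340)<200)&(Z<30)&(Z>4)&(X>400))
    rect("bowl",(Z>60)&(abs(X-700)<110)&(abs(Y-330)<110)&(Z<90))
    for k,x,y in(("ja",585,-224),("jb",571,-457)):
        m=(np.hypot(X-x,Y-y)<30)&(Z>57)&(Z<75)
        if m.any(): p=W[m]; print(n,k,len(p),((p.min(0)+p.max(0))/2).round(1),cv2.minEnclosingCircle(p[:,:2].astype(np.float32)))
E
```

```text
top mill (110, 142) 56 circfit [ 496.1 -277.7] bbox mid [ 495.  -272.4  125.6] top z 138.5
top mill (148, 175) 113 circfit [ 497.8 -287.8] bbox mid [ 495.9 -277.6  154.5] top z 158.3
top vin (110, 142) 59 circfit [ 495.  -341.4] bbox mid [ 493.4 -333.8  125.9] top z 138.9
top vin (148, 175) 147 circfit [ 494.9 -341.4] bbox mid [ 494.4 -339.5  156.4] top z 160.9
top oil (110, 142) 79 circfit [ 489.7 -404.3] bbox mid [ 488.3 -398.5  126. ] top z 138.4
top oil (148, 175) 167 circfit [ 489.5 -404.4] bbox mid [ 487.9 -402.5  155.4] top z 160.7
side mill (110, 142) 123 circfit [ 494.3 -278.1] bbox mid [ 493.  -270.9  126.3] top z 138.8
side mill (148, 175) 44 circfit [ 496.3 -287.6] bbox mid [ 493.2 -276.   154. ] top z 157.7
side vin (110, 142) 101 circfit [ 492.8 -342.7] bbox mid [ 491.7 -335.9  125.9] top z 138.5
side vin (148, 175) 63 circfit [ 493.3 -342.6] bbox mid [ 492.4 -338.5  155.2] top z 160.4
side oil (110, 142) 95 circfit [ 488.9 -404.3] bbox mid [ 487.3 -397.5  125.8] top z 138.2
side oil (148, 175) 57 circfit [ 487.8 -403.9] bbox mid [ 485.9 -401.7  153.7] top z 157.6
top m
[... 571 characters left out ...]
(570.9342041015625, -458.38616943359375), 21.2853946685791)
side mat 3669 6.0 [array([523.24, 346.12]), array([180.02, 116.1 ]), np.float64(82.04)]
side board 3272 18.2 [array([526.01, -14.1 ]), array([140.75, 242.85]), np.float64(4.73)]
side dish 263 58.1 [array([ 558.17, -340.84]), array([125.9 ,  54.55]), np.float64(88.13)]
side tray 2331 9.4 [array([ 530.41, -339.56]), array([328.67, 222.82]), np.float64(86.22)]
side bowl 1157 70.9 [array([694.94, 323.23]), array([166.27, 168.44]), np.float64(69.67)]
side ja 100 [ 584.2 -224.3   61.4] ((582.582275390625, -223.4403839111328), 23.397930145263672)
side jb 7 [ 578.4 -466.8   62.1] ((579.6202392578125, -466.4245910644531), 12.956656455993652)
```

Measured world positions in mm:

| Item | x | y | Other |
|---|---|---|---|
| Mill | 495 | -278 | |
| Vinegar | 494 | -341.5 | |
| Oil | 489 | -404 | 64 mm spacing agrees with the task |
| Dish | 560.5 | -342 | yaw about -1.5° |
| Board | 526.5 | -15 | yaw about +5° |
| Mat | 521 | 346 | yaw about -7.5° |

I'll turn the tool so its y points along world +x and its x along world +y.

Request:
move_arm:
  deltas:
    - [0, 0, -5, 0, 0, -0.122]
    - [0, 0, -5, 0, 0, -0.122]
    - [0, 0, -5, 0, 0, -0.122]
    - [0, 0, -5, 0, 0, -0.122]
    - [0, 0, -5, 0, 0, -0.122]
  hand: -1

```text
t: 0.67
ee_pos: [217.7, -584.0, 245.8]
orientation: [-2.766, -1.478, -0.001]
ft_force: [0.1, -0.4, 0.7]
width: 87.9
```

Request:
move_arm:
  deltas:
    - [0, 0, 0, 0, 0, -0.122]
    - [0, 0, 0, 0, 0, -0.122]
    - [0, 0, 0, 0, 0, -0.122]
    - [0, 0, 0, 0, 0, -0.122]
    - [0, 0, 0, 0, 0, -0.122]

```text
t: 1.08
ee_pos: [217.9, -584.2, 246.8]
orientation: [-2.179, -2.258, -0.003]
ft_force: [0.0, -0.7, 0.2]
width: 87.8
```

```bash
cat > s.py <<'E'
from workcell import ctrl
import numpy as np, sys
from scipy.spatial.transform import Rotation as R
o=ctrl.get_obs(); r=R.from_rotvec(o["orientation"]); M=r.as_matrix()
print("t",round(o["t"],2),"pos",o["ee_pos"].round(1),"w",round(o["width"],1),"F",o["ft_force"].round(1))
print("toolx yaw deg",np.degrees(np.arctan2(M[1,0],M[0,0])).round(2),"z",M[:,2].round(4))
if len(sys.argv)>3:
    t=np.array(list(map(float,sys.argv[1:4]))); print("tool delta mm",(M.T@(t-o["ee_pos"])).round(1))
    ya=float(sys.argv[4]) if len(sys.argv)>4 else 90.
    c,s=np.cos(np.radians(ya)),np.sin(np.radians(ya))
    T=np.array([[c,s,0],[s,-c,0],[0,0,-1]]); print("turn",R.from_matrix(M.T@T).as_rotvec().round(4))
E
python3 s.py 495.3 -277.8 222
```

```text
t 1.08 pos [ 217.9 -584.2  246.8] w 87.8 F [ 0.  -0.7  0.2]
toolx yaw deg 92.03 z [-0.0013  0.004  -1.    ]
tool delta mm [296.3 288.2  25.7]
turn [-0.0012 -0.004   0.0355]
```

Request:
move_arm:
  deltas:
    - [29, 28, 0, 0, 0, 0.035]
    - [29, 29, 0, 0, 0, 0]
    - [29, 29, 0, 0, 0, 0]
    - [29, 29, 0, 0, 0, 0]
    - [29, 29, 0, 0, 0, 0]

```text
t: 1.5
ee_pos: [358.3, -438.5, 246.2]
orientation: [-2.219, -2.22, 0.001]
ft_force: [0.6, -0.7, 0.2]
width: 87.8
```

Request:
move_arm:
  deltas:
    - [29, 29, 0, 0, 0, 0]
    - [29, 29, 0, 0, 0, 0]
    - [29, 29, 0, 0, 0, 0]
    - [29, 29, 0, 0, 0, 0]
    - [20, 20, 0, 0, 0, 0]

```text
t: 1.92
ee_pos: [497.1, -296.6, 246.5]
orientation: [-2.22, -2.221, 0.0]
ft_force: [0.1, -0.4, 0.4]
width: 87.7
```

```bash
python3 s.py 495.3 -277.8 180
```

```text
t 1.92 pos [ 497.1 -296.6  246.5] w 87.7 F [ 0.1 -0.4  0.4]
toolx yaw deg 90.02 z [-0.0012  0.0011 -1.    ]
tool delta mm [18.8 -1.7 66.5]
turn [-0.0012 -0.0011  0.0004]
```

Request:
move_arm:
  deltas:
    - [10, -1, 0, 0, 0, 0]
    - [9, -1, 0, 0, 0, 0]
    - [0, 0, 0, 0, 0, 0]

```text
t: 2.17
ee_pos: [498.2, -272.1, 246.2]
orientation: [-2.212, -2.228, -0.001]
ft_force: [-0.1, -0.2, -0.6]
width: 88.2
```

```bash
python3 s.py 495.3 -277.8 180; python3 - <<'E'
from h import *
im,W=cloud("wrist");cv2.imwrite("pics/w1.png",im["frame"][:,:,::-1])
P=W.reshape(-1,3)
for k,(x,y) in {"mill":(495.3,-277.8),"vin":(494,-341.5),"oil":(489,-404)}.items():
    for lo,hi in((112,140),(145,170)):
        m=(np.hypot(P[:,0]-x,P[:,1]-y)<24)&(P[:,2]>lo)&(P[:,2]<hi);p=P[m]
        if len(p)>8: print(k,lo,len(p),((p.min(0)+p.max(0))/2).round(1),circ(p[:,:2]),p[:,2].max().round(1))
E
```

```text
t 2.17 pos [ 498.2 -272.1  246.2] w 88.2 F [-0.1 -0.2 -0.6]
toolx yaw deg 90.43 z [-8.0e-04  1.9e-03 -1.0e+00]
tool delta mm [-5.8 -2.9 66.1]
turn [-0.0008 -0.0019  0.0075]
mill 112 234 [ 494.6 -267.3  126. ] (array([ 494.47465439, -276.79321958]), np.float64(15.895309960351597)) 139.9
mill 145 1059 [ 494.6 -276.2  152.4] (array([ 494.5703452, -276.0272106]), np.float64(10.541042941890924)) 159.9
vin 112 405 [ 493.1 -332.5  126. ] (array([ 493.14233829, -340.30042031]), np.float64(14.781219038189928)) 139.9
vin 145 1092 [ 493.  -339.8  152.7] (array([ 493.23454442, -338.51631078]), np.float64(11.026679900323138)) 160.3
oil 112 10 [ 488.7 -389.2  112.9] (array([ 488.71767392, -388.37919614]), np.float64(2.6985190458237533)) 113.6
oil 145 586 [ 488.1 -407.   157. ] (array([ 488.15794133, -404.97218249]), np.float64(9.676732920460928)) 160.3
```

View pics/w1.png

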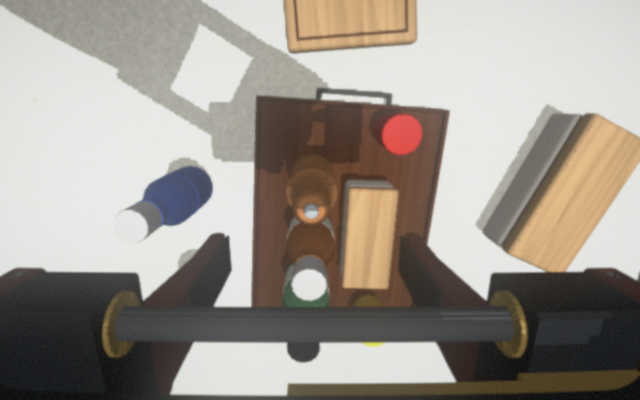

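The wrist view shows the mill head at (312,205) between the fingers, with the vinegar and oil caps at (309,284) and (303,345). The three views agree to about 2 mm.

Request:
move_arm:
  deltas:
    - [-5, -3, 20, 0, 0, 0.007]
    - [0, 0, 30, 0, 0, 0]
    - [0, 0, 15, 0, 0, 0]
    - [0, 0, 0, 0, 0, 0]

```text
t: 2.55
ee_pos: [492.9, -283.4, 181.7]
orientation: [2.224, 2.213, 0.001]
ft_force: [0.1, 0.1, -0.3]
width: 87.7
```

```bash
python3 s.py 494.7 -277.2 112
```

```text
t 2.55 pos [ 492.9 -283.4  181.7] w 87.7 F [ 0.1  0.1 -0.3]
toolx yaw deg 89.72 z [ 0.0036 -0.0028 -1.    ]
tool delta mm [ 6.4  1.5 69.7]
turn [ 0.0036  0.0028 -0.005 ]
```

Request:
move_arm:
  deltas:
    - [6, 1.5, 20, 0, 0, 0]
    - [0, 0, 0, 0, 0, 0]
    - [0, 0, 0, 0, 0, 0]

```text
t: 2.8
ee_pos: [492.6, -281.2, 162.6]
orientation: [2.229, 2.207, -0.0]
ft_force: [0.1, 0.2, -0.2]
width: 87.7
```

```bash
python3 s.py 494.7 -277.2 112;python3 s.py 494.7 -277.2 112
```

```text
t 2.8 pos [ 492.6 -281.2  162.6] w 87.7 F [ 0.1  0.2 -0.2]
toolx yaw deg 89.43 z [ 0.0032 -0.0035 -1.    ]
tool delta mm [ 4.2  1.9 50.6]
turn [ 0.0032  0.0035 -0.01  ]
t 2.8 pos [ 492.6 -281.2  162.6] w 87.7 F [ 0.1  0.2 -0.2]
toolx yaw deg 89.43 z [ 0.0032 -0.0035 -1.    ]
tool delta mm [ 4.2  1.9 50.6]
turn [ 0.0032  0.0035 -0.01  ]
```

Request:
move_arm:
  deltas:
    - [5, 2, 20, 0, 0, -0.01]
    - [2, 1, 20, 0, 0, 0]
    - [0, 0, 8, 0, 0, 0]
    - [0, 0, 0, 0, 0, 0]
    - [0, 0, 0, 0, 0, 0]

```text
t: 3.22
ee_pos: [498.4, -279.9, 120.9]
orientation: [2.214, 2.208, 0.002]
ft_force: [0.0, -0.2, -0.1]
width: 88.0
```

```bash
python3 s.py 494.7 -277.2 112
```

```text
t 3.22 pos [ 498.4 -279.9  120.9] w 88.0 F [ 0.  -0.2 -0.1]
toolx yaw deg 89.83 z [ 0.0114 -0.0092 -0.9999]
tool delta mm [ 2.8 -3.8  8.8]
turn [ 0.0115  0.0092 -0.0029]
```

Request:
move_arm:
  deltas:
    - [3, -4, 5, 0.012, 0.009, 0]
    - [0, 0, 4, 0, 0, 0]
    - [0, 0, 0, 0, 0, 0]

```text
t: 3.47
ee_pos: [495.4, -278.4, 114.5]
orientation: [2.223, 2.215, 0.001]
ft_force: [-0.2, -0.3, 0.5]
width: 88.2
```

```bash
python3 s.py 494.7 -277.2 112
```

```text
t 3.47 pos [ 495.4 -278.4  114.5] w 88.2 F [-0.2 -0.3  0.5]
toolx yaw deg 89.79 z [ 0.0023 -0.0018 -1.    ]
tool delta mm [ 1.2 -0.8  2.5]
turn [ 0.0023  0.0018 -0.0036]
```

Request:
move_arm:
  deltas:
    - [1, -0.5, 1, 0, 0, 0]
    - [0, 0, 0, 0, 0, 0]
    - [0, 0, 0, 0, 0, 0]
    - [0, 0, 0, 0, 0, 0]
    - [0, 0, 0, 0, 0, 0]
  hand: 1

```text
t: 3.88
ee_pos: [495.5, -277.6, 114.6]
orientation: [2.222, 2.214, 0.001]
ft_force: [-0.0, -0.1, 0.5]
width: 57.9
```

Request:
move_arm:
  deltas:
    - [0, 0, 0, 0, 0, 0]
    - [0, 0, 0, 0, 0, 0]
    - [0, 0, 0, 0, 0, 0]

```text
t: 4.13
ee_pos: [495.6, -277.6, 114.8]
orientation: [2.222, 2.214, 0.001]
ft_force: [-0.8, -0.2, -0.3]
width: 37.7
```

```bash
python3 s.py 494.7 -277.2 112
```

```text
t 4.13 pos [ 495.6 -277.6  114.8] w 37.7 F [-0.8 -0.2 -0.3]
toolx yaw deg 89.81 z [ 0.004  -0.0028 -1.    ]
tool delta mm [ 0.4 -0.9  2.8]
turn [ 0.004   0.0028 -0.0033]
```

Request:
move_arm:
  deltas:
    - [0, 0, 0, 0, 0, 0]
    - [0, 0, 0, 0, 0, 0]
    - [0, 0, 0, 0, 0, 0]
    - [0, 0, 0, 0, 0, 0]

```text
t: 4.47
ee_pos: [495.5, -277.6, 114.8]
orientation: [2.222, 2.215, 0.001]
ft_force: [0.6, 0.4, -0.8]
width: 31.4
```

```bash
python3 s.py 494.7 -277.2 112
```

```text
t 4.47 pos [ 495.5 -277.6  114.8] w 31.4 F [ 0.6  0.4 -0.8]
toolx yaw deg 89.82 z [ 0.0036 -0.0027 -1.    ]
tool delta mm [ 0.4 -0.8  2.8]
turn [ 0.0036  0.0027 -0.0032]
```

The mill is gripped at width 31.4. Lifting it now.

Request:
move_arm:
  deltas:
    - [0, 0, -12, 0, 0, 0]
    - [0, 0, -20, 0, 0, 0]
    - [0, 0, -20, 0, 0, 0]
    - [0, 0, -20, 0, 0, 0]
    - [0, 0, -10, 0, 0, 0]

```text
t: 4.88
ee_pos: [492.1, -275.5, 197.8]
orientation: [-2.221, -2.214, 0.003]
ft_force: [0.9, -0.4, -2.7]
width: 31.5
```

```bash
python3 s.py 519.7 59.4 190
```

```text
t 4.88 pos [ 492.1 -275.5  197.8] w 31.5 F [ 0.9 -0.4 -2.7]
toolx yaw deg 89.81 z [-0.0052  0.0027 -1.    ]
tool delta mm [334.9  26.5   8.6]
turn [-0.0052 -0.0027 -0.0033]
```

Request:
move_arm:
  deltas:
    - [12, 1, 0, -0.005, -0.003, 0]
    - [24, 2, 0, 0, 0, 0]
    - [30, 3, 0, 0, 0, 0]
    - [30, 3, 0, 0, 0, 0]
    - [30, 3, 0, 0, 0, 0]

```text
t: 5.3
ee_pos: [505.1, -148.4, 199.5]
orientation: [2.23, 2.203, 0.002]
ft_force: [0.1, 0.7, -2.5]
width: 30.8
```

Request:
move_arm:
  deltas:
    - [30, 3, 0, 0, 0, 0]
    - [30, 3, 0, 0, 0, 0]
    - [30, 3, 0, 0, 0, 0]
    - [30, 3, 0, 0, 0, 0]
    - [30, 2, 0, 0, 0, 0]

```text
t: 5.72
ee_pos: [516.0, 12.7, 195.2]
orientation: [2.234, 2.205, -0.002]
ft_force: [1.3, -0.8, -2.1]
width: 31.5
```

```bash
python3 s.py 519.7 59.4 190
```

```text
t 5.72 pos [516.   12.7 195.2] w 31.5 F [ 1.3 -0.8 -2.1]
toolx yaw deg 89.23 z [ 0.0012 -0.0026 -1.    ]
tool delta mm [46.7  3.1  5.1]
turn [ 0.0012  0.0026 -0.0134]
```

Request:
move_arm:
  deltas:
    - [22, 2, 10, 0, 0, -0.013]
    - [12, 0, 15, 0, 0, 0]
    - [2, 0, 15, 0, 0, 0]
    - [0, 0, 5, 0, 0, 0]
    - [0, 0, 0, 0, 0, 0]

```text
t: 6.13
ee_pos: [513.9, 60.4, 146.2]
orientation: [-2.211, -2.231, 0.002]
ft_force: [0.9, 0.6, -3.4]
width: 31.6
```

```bash
python3 s.py 519.7 59.4 125
```

```text
t 6.13 pos [513.9  60.4 146.2] w 31.6 F [ 0.9  0.6 -3.4]
toolx yaw deg 90.5 z [-1.3e-03 -5.0e-04 -1.0e+00]
tool delta mm [-1.   5.8 21.1]
turn [-0.0013  0.0005  0.0086]
```

Request:
move_arm:
  deltas:
    - [0, 3, 8, 0, 0, 0]
    - [0, 0, 7, 0, 0, 0]
    - [0, 0, 2, 0, 0, 0]
    - [0, 0, 0, 0, 0, 0]

```text
t: 6.47
ee_pos: [516.7, 59.6, 127.9]
orientation: [-2.213, -2.229, 0.002]
ft_force: [0.8, -0.1, -3.1]
width: 31.5
```

```bash
python3 s.py 519.7 59.4 125
```

```text
t 6.47 pos [516.7  59.6 127.9] w 31.5 F [ 0.8 -0.1 -3.1]
toolx yaw deg 90.4 z [-1.4e-03 -6.0e-04 -1.0e+00]
tool delta mm [-0.2  3.   2.9]
turn [-0.0014  0.0006  0.007 ]
```

Request:
move_arm:
  deltas:
    - [0, 0, 2, 0, 0, 0]
    - [0, 0, 2, 0, 0, 0]
    - [0, 0, 0, 0, 0, 0]

```text
t: 6.72
ee_pos: [517.9, 58.7, 125.1]
orientation: [2.216, 2.226, 0.001]
ft_force: [-1.0, -0.5, -3.0]
width: 31.5
```

Request:
move_arm:
  deltas:
    - [0, 0, 1.5, 0, 0, 0]
    - [0, 0, 0, 0, 0, 0]

```text
t: 6.88
ee_pos: [519.0, 58.5, 125.2]
orientation: [2.216, 2.224, 0.004]
ft_force: [-0.5, -0.9, -3.3]
width: 31.4
```

Request:
move_arm:
  deltas:
    - [0, -1, 2, 0, 0, 0]
    - [0, 0, 2, 0, 0, 0]
    - [0, 0, 0, 0, 0, 0]

```text
t: 7.13
ee_pos: [520.0, 58.8, 125.4]
orientation: [2.215, 2.221, 0.01]
ft_force: [0.0, -0.1, -2.1]
width: 31.6
```

Probably in contact, since z has stopped falling. Releasing.

Request:
move_arm:
  deltas:
    - [0, 0, 0, 0, 0, 0]
    - [0, 0, 0, 0, 0, 0]
    - [0, 0, 0, 0, 0, 0]
    - [0, 0, 0, 0, 0, 0]
    - [0, 0, 0, 0, 0, 0]
  hand: -1

```text
t: 7.55
ee_pos: [521.1, 58.6, 125.7]
orientation: [2.214, 2.22, 0.014]
ft_force: [-0.1, -0.4, -0.8]
width: 60.9
```

Request:
move_arm:
  deltas:
    - [0, 0, 0, 0, 0, 0]
    - [0, 0, 0, 0, 0, 0]
    - [0, 0, 0, 0, 0, 0]

```text
t: 7.8
ee_pos: [520.9, 58.6, 125.2]
orientation: [2.214, 2.22, 0.013]
ft_force: [-0.1, 0.9, -0.4]
width: 81.4
```

```bash
python3 s.py 494 -340.8 125
```

```text
t 7.8 pos [520.9  58.6 125.2] w 81.4 F [-0.1  0.9 -0.4]
toolx yaw deg 90.15 z [ 0.0102  0.0014 -0.9999]
tool delta mm [-399.3  -28.    -0.6]
turn [ 0.0102 -0.0013  0.0027]
```

Request:
move_arm:
  deltas:
    - [0, 0, -20, 0.01, 0, 0]
    - [0, 0, -30, 0, 0, 0]
    - [0, 0, -30, 0, 0, 0]
    - [-10, 0, -10, 0, 0, 0]
    - [-30, -2, 0, 0, 0, 0]

```text
t: 8.22
ee_pos: [517.7, 20.1, 216.5]
orientation: [-2.21, -2.226, 0.004]
ft_force: [-0.1, -0.1, 0.1]
width: 88.2
```

Request:
move_arm:
  deltas:
    - [-40, -3, 0, 0, 0, 0]
    - [-40, -3, 0, 0, 0, 0]
    - [-40, -3, 0, 0, 0, 0]
    - [-40, -3, 0, 0, 0, 0]
    - [-40, -3, 0, 0, 0, 0]

```text
t: 8.63
ee_pos: [503.8, -186.4, 216.4]
orientation: [-2.203, -2.238, 0.0]
ft_force: [1.0, 0.6, -0.1]
width: 87.9
```

```bash
python3 s.py 493.7 -341.3 125;  python3 - <<'E'
from h import *
im=eyes.get_image("side");cv2.imwrite("pics/s1.png",im["frame"][:,:,::-1])
E
```

```text
t 8.63 pos [ 503.8 -186.4  216.4] w 87.9 F [ 1.   0.6 -0.1]
toolx yaw deg 90.9 z [-1.e-03  7.e-04 -1.e+00]
tool delta mm [-154.8  -12.4   91.3]
turn [-0.001  -0.0007  0.0157]
```

View pics/s1.png

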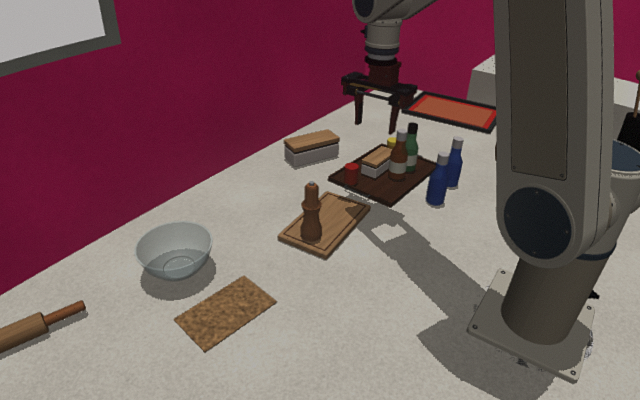

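The mill stands upright at the far end of the board at (312,215). The vinegar is next.

Request:
move_arm:
  deltas:
    - [-38, -3, 0, 0, 0, 0.015]
    - [-38, -3, 0, 0, 0, 0]
    - [-36, -3, 0, 0, 0, 0]
    - [-22, -3, 0, 0, 0, 0]
    - [-8, 0, 10, 0, 0, 0]

```text
t: 9.1
ee_pos: [488.6, -340.2, 204.7]
orientation: [2.228, 2.211, -0.004]
ft_force: [-0.2, 0.4, -0.7]
width: 88.2
```

```bash
python3 s.py 493.7 -341.3 114
```

```text
t 9.1 pos [ 488.6 -340.2  204.7] w 88.2 F [-0.2  0.4 -0.7]
toolx yaw deg 89.57 z [ 3.e-04 -4.e-03 -1.e+00]
tool delta mm [-0.7  5.1 90.7]
turn [ 0.0003  0.004  -0.0075]
```

Request:
move_arm:
  deltas:
    - [2, 4, 20, 0, 0.004, 0]
    - [0, 2, 22, 0, 0, 0]
    - [0, 0, 10, 0, 0, 0]
    - [0, 0, 0, 0, 0, 0]

```text
t: 9.43
ee_pos: [492.0, -339.5, 145.7]
orientation: [-2.233, -2.205, 0.0]
ft_force: [-0.6, 0.8, -0.6]
width: 87.5
```

```bash
python3 s.py 493.7 -341.3 114
```

```text
t 9.43 pos [ 492.  -339.5  145.7] w 87.5 F [-0.6  0.8 -0.6]
toolx yaw deg 89.27 z [-0.0025  0.0022 -1.    ]
tool delta mm [-1.9  1.8 31.7]
turn [-0.0025 -0.0022 -0.0127]
```

Request:
move_arm:
  deltas:
    - [-2, 2, 15, -0.002, -0.002, -0.012]
    - [0, 0, 10, 0, 0, 0]
    - [0, 0, 3, 0, 0, 0]
    - [0, 0, 0, 0, 0, 0]

```text
t: 9.77
ee_pos: [493.7, -338.6, 115.9]
orientation: [-2.217, -2.221, 0.001]
ft_force: [-1.0, 0.1, 0.6]
width: 87.8
```

```bash
python3 s.py 493.7 -341.3 114
```

```text
t 9.77 pos [ 493.7 -338.6  115.9] w 87.8 F [-1.   0.1  0.6]
toolx yaw deg 90.1 z [-0.0026  0.0021 -1.    ]
tool delta mm [-2.7 -0.   1.9]
turn [-0.0026 -0.0021  0.0018]
```

Request:
move_arm:
  deltas:
    - [-3, 0, 2, 0, 0, 0]
    - [0, 0, 0, 0, 0, 0]
    - [0, 0, 0, 0, 0, 0]
    - [0, 0, 0, 0, 0, 0]
    - [0, 0, 0, 0, 0, 0]
  hand: 1

```text
t: 10.18
ee_pos: [495.2, -342.1, 116.7]
orientation: [2.219, 2.223, 0.0]
ft_force: [-0.1, -0.6, 0.2]
width: 58.0
```

Request:
move_arm:
  deltas:
    - [0, 0, 0, 0, 0, 0]
    - [0, 0, 0, 0, 0, 0]
    - [0, 0, 0, 0, 0, 0]
    - [0, 0, 0, 0, 0, 0]
    - [0, 0, 0, 0, 0, 0]

```text
t: 10.6
ee_pos: [495.4, -342.5, 117.8]
orientation: [2.218, 2.222, 0.001]
ft_force: [0.2, 0.7, -1.3]
width: 29.6
```

Request:
move_arm:
  deltas:
    - [0, 0, 0, 0, 0, 0]
    - [0, 0, 0, 0, 0, 0]

```text
t: 10.77
ee_pos: [495.4, -342.5, 117.7]
orientation: [2.218, 2.222, 0.001]
ft_force: [-0.9, -0.1, 0.2]
width: 29.4
```

```bash
python3 s.py 493.7 -341.3 114
```

```text
t 10.77 pos [ 495.4 -342.5  117.7] w 29.4 F [-0.9 -0.1  0.2]
toolx yaw deg 90.11 z [ 0.0018 -0.0011 -1.    ]
tool delta mm [ 1.2 -1.7  3.7]
turn [0.0018 0.0011 0.0019]
```

The vinegar is gripped at width 29.4, TCP (495.4, -342.5, 117.7). Lift and carry.

Request:
move_arm:
  deltas:
    - [0, 0, -12, 0, 0, 0]
    - [0, 0, -20, 0, 0, 0]
    - [0, 0, -20, 0, 0, 0]
    - [0, 0, -20, 0, 0, 0]
    - [8, 1, -8, 0, 0, 0]

```text
t: 11.18
ee_pos: [493.2, -332.9, 198.2]
orientation: [-2.214, -2.217, 0.002]
ft_force: [1.2, -0.3, -3.6]
width: 29.3
```

```bash
python3 s.py 526.5 -15.3 195
```

```text
t 11.18 pos [ 493.2 -332.9  198.2] w 29.3 F [ 1.2 -0.3 -3.6]
toolx yaw deg 90.05 z [-0.007   0.0049 -1.    ]
tool delta mm [317.6  33.6   4.6]
turn [-0.007  -0.0049  0.0009]
```

Request:
move_arm:
  deltas:
    - [20, 2, 0, -0.007, -0.005, 0]
    - [30, 3, 0, 0, 0, 0]
    - [30, 3, 0, 0, 0, 0]
    - [30, 3, 0, 0, 0, 0]
    - [30, 3, 0, 0, 0, 0]

```text
t: 11.6
ee_pos: [507.6, -190.9, 201.8]
orientation: [2.224, 2.209, 0.002]
ft_force: [0.5, -0.0, -4.5]
width: 29.8
```

Request:
move_arm:
  deltas:
    - [30, 3, 0, 0, 0, 0]
    - [30, 3, 0, 0, 0, 0]
    - [30, 3, 0, 0, 0, 0]
    - [22, 3, 0, 0, 0, 0]
    - [14, 3, 0, 0, 0, 0]

```text
t: 12.02
ee_pos: [519.8, -53.2, 201.1]
orientation: [2.226, 2.214, 0.0]
ft_force: [0.3, 0.3, -3.8]
width: 29.7
```

```bash
python3 s.py 526.5 -15.3 128
```

```text
t 12.02 pos [519.8 -53.2 201.1] w 29.7 F [ 0.3  0.3 -3.8]
toolx yaw deg 89.68 z [ 0.0017 -0.0013 -1.    ]
tool delta mm [38.   6.4 73.1]
turn [ 0.0017  0.0013 -0.0056]
```

Request:
move_arm:
  deltas:
    - [16, 3, 10, 0, 0, 0]
    - [12, 2, 18, 0, 0, 0]
    - [3, 0, 18, 0, 0, 0]
    - [0, 0, 8, 0, 0, 0]
    - [0, 0, 0, 0, 0, 0]

```text
t: 12.43
ee_pos: [523.7, -13.9, 146.5]
orientation: [2.219, 2.221, 0.003]
ft_force: [-0.2, -0.1, -2.8]
width: 29.7
```

```bash
python3 s.py 526.5 -15.3 127
```

```text
t 12.43 pos [523.7 -13.9 146.5] w 29.7 F [-0.2 -0.1 -2.8]
toolx yaw deg 90.05 z [ 2.4e-03 -1.0e-04 -1.0e+00]
tool delta mm [-1.4  2.7 19.5]
turn [0.0024 0.0001 0.0008]
```

Request:
move_arm:
  deltas:
    - [-1, 1, 8, 0, 0, 0]
    - [0, 0, 7, 0, 0, 0]
    - [0, 0, 3, 0, 0, 0]
    - [0, 0, 2, 0, 0, 0]
    - [0, 0, 0, 0, 0, 0]

```text
t: 12.85
ee_pos: [525.8, -16.2, 128.1]
orientation: [2.221, 2.218, 0.005]
ft_force: [0.0, 0.9, -3.1]
width: 29.5
```

```bash
python3 s.py 526.5 -15.3 127
```

```text
t 12.85 pos [525.8 -16.2 128.1] w 29.5 F [ 0.   0.9 -3.1]
toolx yaw deg 89.92 z [ 4.3e-03  1.0e-04 -1.0e+00]
tool delta mm [0.9 0.7 1.1]
turn [ 0.0043 -0.0001 -0.0014]
```

Request:
move_arm:
  deltas:
    - [0, 0, 2, 0.004, 0, 0]
    - [0, 0, 2, 0, 0, 0]
    - [0, 0, 0, 0, 0, 0]

```text
t: 13.1
ee_pos: [527.2, -17.0, 128.4]
orientation: [2.225, 2.216, 0.004]
ft_force: [0.2, 0.0, -3.8]
width: 29.7
```

Request:
move_arm:
  deltas:
    - [0, -1, 4, 0, 0, 0]
    - [0, 0, 0, 0, 0, 0]

```text
t: 13.27
ee_pos: [529.0, -17.5, 127.8]
orientation: [2.223, 2.212, 0.011]
ft_force: [0.4, 0.7, -3.3]
width: 29.7
```

Request:
move_arm:
  deltas:
    - [0, 0, 0, 0, 0, 0]
    - [0, 0, 0, 0, 0, 0]
    - [0, 0, 0, 0, 0, 0]
    - [0, 0, 0, 0, 0, 0]
    - [0, 0, 0, 0, 0, 0]
  hand: -1

```text
t: 13.68
ee_pos: [530.7, -18.5, 128.1]
orientation: [2.222, 2.209, 0.014]
ft_force: [-0.8, -0.4, 0.1]
width: 59.1
```

Request:
move_arm:
  deltas:
    - [0, 0, 0, 0, 0, 0]
    - [0, 0, 0, 0, 0, 0]
    - [0, 0, 0, 0, 0, 0]

```text
t: 13.93
ee_pos: [530.4, -18.5, 127.6]
orientation: [2.222, 2.209, 0.013]
ft_force: [0.4, 1.1, -0.3]
width: 79.6
```

```bash
python3 s.py 489 -404.3 220
```

```text
t 13.93 pos [530.4 -18.5 127.6] w 79.6 F [ 0.4  1.1 -0.3]
toolx yaw deg 89.65 z [ 1.170e-02  1.000e-04 -9.999e-01]
tool delta mm [-386.   -38.   -92.9]
turn [ 0.0117 -0.0002 -0.0061]
```

Request:
move_arm:
  deltas:
    - [0, 0, -20, 0.012, 0, 0]
    - [0, 0, -30, 0, 0, 0]
    - [0, 0, -30, 0, 0, 0]
    - [-10, 0, -10, 0, 0, 0]
    - [-30, -3, 0, 0, 0, 0]

```text
t: 14.35
ee_pos: [525.8, -56.5, 218.8]
orientation: [-2.219, -2.216, 0.006]
ft_force: [-0.0, -1.1, 0.1]
width: 87.6
```

Request:
move_arm:
  deltas:
    - [-40, -4, 0, 0, 0, 0]
    - [-40, -4, 0, 0, 0, 0]
    - [-40, -4, 0, 0, 0, 0]
    - [-40, -4, 0, 0, 0, 0]
    - [-40, -4, 0, 0, 0, 0]

```text
t: 14.77
ee_pos: [505.0, -262.7, 218.8]
orientation: [-2.212, -2.228, 0.003]
ft_force: [1.1, 0.5, -1.3]
width: 87.9
```

```bash
python3 s.py 489 -404.3 200
```

```text
t 14.77 pos [ 505.  -262.7  218.8] w 87.9 F [ 1.1  0.5 -1.3]
toolx yaw deg 90.41 z [-2.4e-03 -1.0e-04 -1.0e+00]
tool delta mm [-141.5  -16.9   18.9]
turn [-0.0024  0.0001  0.0071]
```

Request:
move_arm:
  deltas:
    - [-38, -3, 0, 0, 0, 0.007]
    - [-38, -3, 0, 0, 0, 0]
    - [-33, -3, 0, 0, 0, 0]
    - [-14, -3, 0, 0, 0, 0]
    - [-3, 0, 10, 0, 0, 0]

```text
t: 15.18
ee_pos: [487.9, -405.4, 206.5]
orientation: [2.228, 2.212, -0.006]
ft_force: [-0.0, -0.1, -0.1]
width: 88.0
```

```bash
python3 s.py 489 -404.3 116; python3 - <<'E'
from h import *
im=eyes.get_image("side");cv2.imwrite("pics/s2.png",im["frame"][:,:,::-1])
E
```

```text
t 15.18 pos [ 487.9 -405.4  206.5] w 88.0 F [-0.  -0.1 -0.1]
toolx yaw deg 89.6 z [-0.0013 -0.0039 -1.    ]
tool delta mm [ 1.5  1.2 90.5]
turn [-0.0012  0.0039 -0.0071]
```

View pics/s2.png

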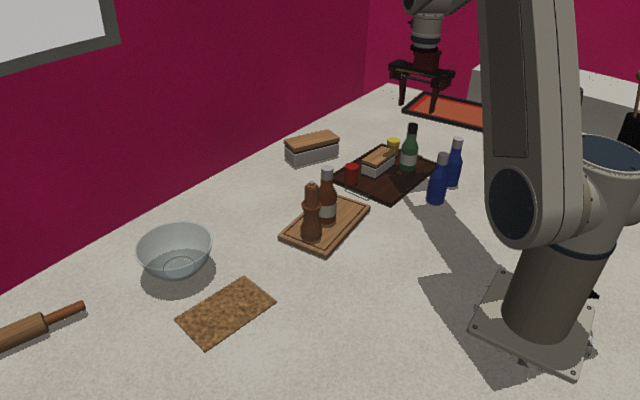

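The mill at (312,215) and the vinegar at (328,200) both stand on the board. The oil is next.

Request:
move_arm:
  deltas:
    - [2, 1, 20, 0, 0.004, -0.007]
    - [0, 1, 22, 0, 0, 0]
    - [0, 0, 18, 0, 0, 0]
    - [0, 0, 4, 0, 0, 0]
    - [0, 0, 0, 0, 0, 0]

```text
t: 15.65
ee_pos: [486.1, -396.3, 131.7]
orientation: [-2.211, -2.213, 0.001]
ft_force: [0.2, 0.2, 0.3]
width: 88.0
```

```bash
python3 s.py 489 -404.3 115
```

```text
t 15.65 pos [ 486.1 -396.3  131.7] w 88.0 F [0.2 0.2 0.3]
toolx yaw deg 90.06 z [-0.0097  0.0088 -0.9999]
tool delta mm [-8.1  3.  16.6]
turn [-0.0096 -0.0088  0.0011]
```

Request:
move_arm:
  deltas:
    - [-8, 3, 8, -0.01, -0.009, 0]
    - [0, 0, 6, 0, 0, 0]
    - [0, 0, 0, 0, 0, 0]

```text
t: 15.9
ee_pos: [490.2, -403.2, 117.2]
orientation: [2.216, 2.224, 0.001]
ft_force: [-0.1, 0.7, -0.6]
width: 87.9
```

```bash
python3 s.py 489 -404.3 115
```

```text
t 15.9 pos [ 490.2 -403.2  117.2] w 87.9 F [-0.1  0.7 -0.6]
toolx yaw deg 90.21 z [ 0.0016 -0.0011 -1.    ]
tool delta mm [-1.1 -1.2  2.2]
turn [0.0016 0.0011 0.0036]
```

Request:
move_arm:
  deltas:
    - [-1, -1, 1, 0, 0, 0]
    - [0, 0, 0, 0, 0, 0]
    - [0, 0, 0, 0, 0, 0]
    - [0, 0, 0, 0, 0, 0]
    - [0, 0, 0, 0, 0, 0]
  hand: 1

```text
t: 16.32
ee_pos: [490.4, -405.3, 118.4]
orientation: [2.213, 2.221, 0.001]
ft_force: [0.3, 0.3, -0.7]
width: 58.1
```

Request:
move_arm:
  deltas:
    - [0, 0, 0, 0, 0, 0]
    - [0, 0, 0, 0, 0, 0]
    - [0, 0, 0, 0, 0, 0]
    - [0, 0, 0, 0, 0, 0]
    - [0, 0, 0, 0, 0, 0]

```text
t: 16.73
ee_pos: [490.5, -405.5, 119.3]
orientation: [2.213, 2.22, 0.001]
ft_force: [-0.5, 0.7, -1.0]
width: 29.6
```

Request:
move_arm:
  deltas:
    - [0, 0, 0, 0, 0, 0]
    - [0, 0, 0, 0, 0, 0]

```text
t: 16.9
ee_pos: [490.5, -405.6, 119.3]
orientation: [2.213, 2.22, 0.001]
ft_force: [-0.5, -0.7, 0.4]
width: 29.5
```

```bash
python3 s.py 489 -404.3 115
```

```text
t 16.9 pos [ 490.5 -405.6  119.3] w 29.5 F [-0.5 -0.7  0.4]
toolx yaw deg 90.2 z [ 0.0056 -0.0046 -1.    ]
tool delta mm [ 1.3 -1.6  4.3]
turn [0.0056 0.0046 0.0034]
```

The oil is gripped at TCP (490.5, -405.6, 119.3). Lift and carry.

Request:
move_arm:
  deltas:
    - [0, 0, -12, 0, 0, 0]
    - [0, 0, -20, 0, 0, 0]
    - [0, 0, -20, 0, 0, 0]
    - [0, 0, -20, 0, 0, 0]
    - [8, 1, -8, 0, 0, 0]

```text
t: 17.32
ee_pos: [488.5, -395.8, 200.1]
orientation: [-2.217, -2.223, 0.0]
ft_force: [0.6, -0.2, -1.7]
width: 30.1
```

Request:
move_arm:
  deltas:
    - [20, 2, 0, 0, 0, 0]
    - [30, 4, 0, 0, 0, 0]
    - [30, 4, 0, 0, 0, 0]
    - [30, 4, 0, 0, 0, 0]
    - [30, 4, 0, 0, 0, 0]

```text
t: 17.73
ee_pos: [506.8, -254.0, 204.2]
orientation: [2.223, 2.212, 0.001]
ft_force: [0.2, 0.3, -3.4]
width: 29.8
```

```bash
python3 s.py 533.3 -91 195
```

```text
t 17.73 pos [ 506.8 -254.   204.2] w 29.8 F [ 0.2  0.3 -3.4]
toolx yaw deg 89.72 z [ 0.0039 -0.0031 -1.    ]
tool delta mm [163.1  25.7   8.8]
turn [ 0.0039  0.0031 -0.0049]
```

Request:
move_arm:
  deltas:
    - [30, 5, 0, 0.004, 0.003, 0]
    - [30, 4, 0, 0, 0, 0]
    - [28, 4, 0, 0, 0, 0]
    - [22, 4, 0, 0, 0, 0]
    - [16, 3, 0, 0, 0, 0]

```text
t: 18.15
ee_pos: [524.7, -116.2, 204.3]
orientation: [-2.223, -2.215, 0.0]
ft_force: [0.4, 0.4, -1.8]
width: 29.7
```

```bash
python3 s.py 533.3 -91 195
```

```text
t 18.15 pos [ 524.7 -116.2  204.3] w 29.7 F [ 0.4  0.4 -1.8]
toolx yaw deg 89.79 z [-0.0028  0.0024 -1.    ]
tool delta mm [25.3  8.5  9.4]
turn [-0.0028 -0.0024 -0.0036]
```

Request:
move_arm:
  deltas:
    - [10, 4, 10, 0, 0, 0]
    - [6, 2, 18, 0, 0, 0]
    - [2, 1, 18, 0, 0, 0]
    - [0, 0, 8, 0, 0, 0]
    - [0, 0, 0, 0, 0, 0]

```text
t: 18.57
ee_pos: [531.6, -91.5, 147.7]
orientation: [-2.217, -2.222, -0.002]
ft_force: [-0.8, -0.3, -3.9]
width: 29.2
```

```bash
python3 s.py 533.3 -91 129
```

```text
t 18.57 pos [531.6 -91.5 147.7] w 29.2 F [-0.8 -0.3 -3.9]
toolx yaw deg 90.13 z [-0.0015  0.0029 -1.    ]
tool delta mm [ 0.4  1.7 18.7]
turn [-0.0015 -0.0029  0.0023]
```

Request:
move_arm:
  deltas:
    - [0, 0, 8, 0, -0.003, 0]
    - [0, 0, 7, 0, 0, 0]
    - [0, 0, 3, 0, 0, 0]
    - [0, 0, 2, 0, 0, 0]
    - [0, 0, 0, 0, 0, 0]

```text
t: 18.98
ee_pos: [532.5, -93.1, 130.1]
orientation: [2.221, 2.221, -0.001]
ft_force: [-0.1, 0.1, -2.5]
width: 29.2
```

```bash
python3 s.py 533.3 -91 129
```

```text
t 18.98 pos [532.5 -93.1 130.1] w 29.2 F [-0.1  0.1 -2.5]
toolx yaw deg 89.99 z [-1.e-04 -7.e-04 -1.e+00]
tool delta mm [2.1 0.8 1.1]
turn [-0.0001  0.0007 -0.0001]
```

Request:
move_arm:
  deltas:
    - [0, 0, 3, 0, 0, 0]
    - [0, 0, 0, 0, 0, 0]

```text
t: 19.15
ee_pos: [534.3, -94.1, 129.7]
orientation: [2.22, 2.217, 0.003]
ft_force: [0.2, -0.3, -2.0]
width: 29.8
```

Request:
move_arm:
  deltas:
    - [0, 0, 0, 0, 0, 0]
    - [0, 0, 0, 0, 0, 0]
    - [0, 0, 0, 0, 0, 0]
    - [0, 0, 0, 0, 0, 0]
    - [0, 0, 0, 0, 0, 0]
  hand: -1

```text
t: 19.57
ee_pos: [535.6, -95.3, 130.3]
orientation: [2.22, 2.213, 0.006]
ft_force: [-0.4, 0.5, 0.1]
width: 59.4
```

Request:
move_arm:
  deltas:
    - [0, 0, 0, 0, 0, 0]
    - [0, 0, 0, 0, 0, 0]
    - [0, 0, 0, 0, 0, 0]

```text
t: 19.82
ee_pos: [535.5, -95.3, 129.9]
orientation: [2.22, 2.214, 0.006]
ft_force: [-0.8, 0.2, 0.8]
width: 79.4
```

```bash
python3 s.py 560 -342 220
```

```text
t 19.82 pos [535.5 -95.3 129.9] w 79.4 F [-0.8  0.2  0.8]
toolx yaw deg 89.83 z [ 0.0072 -0.0021 -1.    ]
tool delta mm [-246.8   25.9  -89.4]
turn [ 0.0072  0.0021 -0.003 ]
```

Up and across to the dish.

Request:
move_arm:
  deltas:
    - [0, 0, -20, 0.007, 0.002, 0]
    - [0, 0, -30, 0, 0, 0]
    - [0, 0, -30, 0, 0, 0]
    - [-20, 2, -10, 0, 0, 0]
    - [-38, 4, 0, 0, 0, 0]

```text
t: 20.23
ee_pos: [538.9, -149.4, 221.3]
orientation: [-2.213, -2.219, 0.005]
ft_force: [0.5, 0.4, -0.7]
width: 87.9
```

Request:
move_arm:
  deltas:
    - [-38, 4, 0, 0, 0, 0]
    - [-38, 4, 0, 0, 0, 0]
    - [-38, 4, 0, 0, 0, 0]
    - [-28, 4, 0, 0, 0, 0]
    - [-15, 3, 0, 0, 0, 0]

```text
t: 20.65
ee_pos: [560.2, -315.4, 224.2]
orientation: [-2.215, -2.227, 0.003]
ft_force: [0.2, 0.0, -0.1]
width: 88.1
```

```bash
python3 s.py 560 -342 150 88.7; python3 - <<'E'
from h import *
im=eyes.get_image("side");cv2.imwrite("pics/s3.png",im["frame"][:,:,::-1])
im,W=cloud("wrist");cv2.imwrite("pics/w3.png",im["frame"][:,:,::-1])
X,Y,Z=W[...,0],W[...,1],W[...,2]
m=(abs(X-560)<45)&(abs(Y+342)<80)&(Z>52)&(Z<66); p=W[m]
print(len(p),np.median(p[:,2]),cv2.minAreaRect(p[:,:2].astype(np.float32)))
E
```

```text
t 20.65 pos [ 560.2 -315.4  224.2] w 88.1 F [ 0.2  0.  -0.1]
toolx yaw deg 90.31 z [-1.7e-03 -7.0e-04 -1.0e+00]
tool delta mm [-26.5  -0.2  74.2]
turn [-0.0017  0.0008  0.0281]
5988 58.19135953280596 ((558.9530639648438, -341.3711853027344), (119.87178039550781, 54.11913299560547), 88.24889373779297)
```

View pics/s3.png

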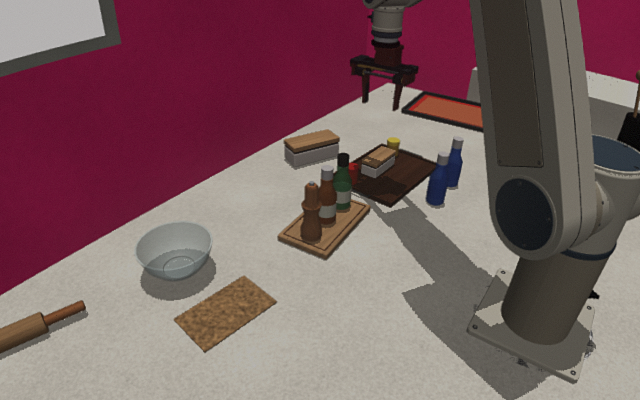

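View pics/w3.png

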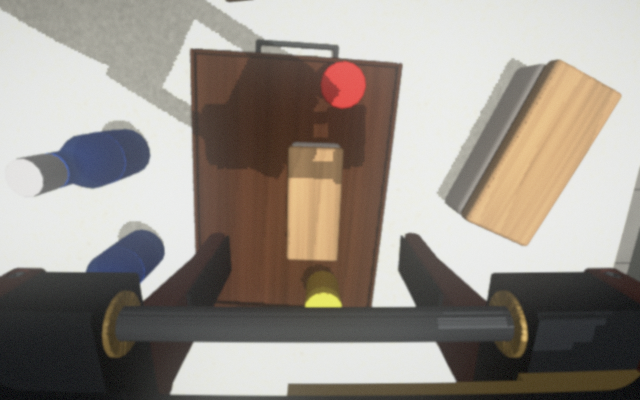

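All three stand on the board, the oil at (344,185) in the side view. The dish in the wrist view is at (315,203) between the fingers. Its width measures 54 mm and its centre is about (559.5, -341.5). Descending.

Request:
move_arm:
  deltas:
    - [-16, 0, 10, 0, 0, 0.028]
    - [-8, 0, 25, 0, 0, 0]
    - [0, 0, 30, 0, 0, 0]
    - [0, 0, 25, 0, 0, 0]
    - [0, 0, 5, 0, 0, 0]

```text
t: 21.17
ee_pos: [561.0, -339.2, 126.7]
orientation: [2.25, 2.188, 0.0]
ft_force: [-0.8, 0.2, 0.7]
width: 87.3
```

```bash
python3 s.py 559.5 -341.5 20 88.5
```

```text
t 21.17 pos [ 561.  -339.2  126.7] w 87.3 F [-0.8  0.2  0.7]
toolx yaw deg 88.41 z [ 0.0024 -0.0024 -1.    ]
tool delta mm [ -2.1  -1.7 106.7]
turn [ 0.0025  0.0024 -0.0015]
```

Request:
move_arm:
  deltas:
    - [-2, -2, 20, 0, 0, 0]
    - [0, 0, 25, 0, 0, 0]
    - [0, 0, 20, 0, 0, 0]
    - [0, 0, 6, 0, 0, 0]
    - [0, 0, 0, 0, 0, 0]

```text
t: 21.58
ee_pos: [558.7, -338.0, 52.6]
orientation: [2.251, 2.191, -0.001]
ft_force: [-0.2, -0.5, 1.2]
width: 87.7
```

```bash
python3 s.py 559.5 -341.5 20 88.5
```

```text
t 21.58 pos [ 558.7 -338.    52.6] w 87.7 F [-0.2 -0.5  1.2]
toolx yaw deg 88.46 z [-4.e-04 -5.e-04 -1.e+00]
tool delta mm [-3.4  0.9 32.6]
turn [-0.0004  0.0005 -0.0007]
```

Request:
move_arm:
  deltas:
    - [-3, 1, 15, 0, 0, 0]
    - [0, 0, 12, 0, 0, 0]
    - [0, 0, 3, 0, 0, 0]
    - [0, 0, 0, 0, 0, 0]

```text
t: 21.92
ee_pos: [562.1, -341.2, 25.8]
orientation: [2.247, 2.189, 0.001]
ft_force: [0.3, 0.2, -0.5]
width: 87.4
```

```bash
python3 s.py 559.5 -341.5 20 88.5
```

```text
t 21.92 pos [ 562.1 -341.2   25.8] w 87.4 F [ 0.3  0.2 -0.5]
toolx yaw deg 88.51 z [ 0.0033 -0.0027 -1.    ]
tool delta mm [-0.4 -2.6  5.8]
turn [0.0034 0.0026 0.0001]
```

Request:
move_arm:
  deltas:
    - [0, -3, 5, 0.003, 0.003, 0]
    - [0, 0, 3, 0, 0, 0]
    - [0, 0, 0, 0, 0, 0]

```text
t: 22.17
ee_pos: [560.2, -341.5, 19.7]
orientation: [2.248, 2.191, 0.002]
ft_force: [-0.7, -0.2, 1.2]
width: 87.9
```

Request:
move_arm:
  deltas:
    - [0, 0, 0, 0, 0, 0]
    - [0, 0, 0, 0, 0, 0]
    - [0, 0, 0, 0, 0, 0]
    - [0, 0, 0, 0, 0, 0]
    - [0, 0, 0, 0, 0, 0]
  hand: 1

```text
t: 22.58
ee_pos: [560.8, -342.0, 21.2]
orientation: [2.247, 2.189, 0.003]
ft_force: [0.0, -0.3, 0.2]
width: 58.2
```

Request:
move_arm:
  deltas:
    - [0, 0, 0, 0, 0, 0]
    - [0, 0, 0, 0, 0, 0]
    - [0, 0, 0, 0, 0, 0]
    - [0, 0, 0, 0, 0, 0]

```text
t: 22.92
ee_pos: [560.7, -342.0, 21.2]
orientation: [2.247, 2.189, 0.002]
ft_force: [-1.0, -0.0, -0.1]
width: 54.0
```

```bash
python3 s.py 559.5 -341.5 20 88.5
```

```text
t 22.92 pos [ 560.7 -342.    21.2] w 54.0 F [-1.  -0.  -0.1]
toolx yaw deg 88.51 z [ 0.0042 -0.002  -1.    ]
tool delta mm [ 0.5 -1.2  1.2]
turn [0.0042 0.0019 0.0002]
```

The dish is gripped at width 54.0. Lift to about z 225.

Request:
move_arm:
  deltas:
    - [0, 0, -12, 0, 0, 0]
    - [0, 0, -22, 0, 0, 0]
    - [0, 0, -26, 0, 0, 0]
    - [0, 0, -26, 0, 0, 0]
    - [0, 0, -26, 0, 0, 0]

```text
t: 23.33
ee_pos: [553.8, -337.6, 129.2]
orientation: [-2.239, -2.181, 0.005]
ft_force: [0.1, -0.3, -5.4]
width: 54.2
```

Request:
move_arm:
  deltas:
    - [0, 0, -26, 0, 0, 0]
    - [0, 0, -26, 0, 0, 0]
    - [0, 0, -26, 0, 0, 0]
    - [0, 0, -14, 0, 0, 0]
    - [0, 0, 0, 0, 0, 0]

```text
t: 23.75
ee_pos: [554.4, -337.9, 232.5]
orientation: [-2.242, -2.184, 0.003]
ft_force: [1.7, -0.3, -4.2]
width: 53.8
```

```bash
python3 s.py 521.5 345.8 225 82.4
```

```text
t 23.75 pos [ 554.4 -337.9  232.5] w 53.8 F [ 1.7 -0.3 -4.2]
toolx yaw deg 88.5 z [-0.0097  0.0074 -0.9999]
tool delta mm [682.5 -50.6  12.9]
turn [-0.0102 -0.0066  0.1065]
```

Request:
move_arm:
  deltas:
    - [15, -1, 0, -0.01, -0.007, 0]
    - [28, -2, 0, 0, 0, 0]
    - [35, -3, 0, 0, 0, 0]
    - [35, -3, 0, 0, 0, 0]
    - [35, -3, 0, 0, 0, 0]

```text
t: 24.17
ee_pos: [543.6, -190.8, 230.1]
orientation: [2.259, 2.181, -0.003]
ft_force: [0.5, 0.9, -4.0]
width: 53.9
```

Request:
move_arm:
  deltas:
    - [35, -3, 0, 0, 0, 0]
    - [35, -3, 0, 0, 0, 0]
    - [35, -3, 0, 0, 0, 0]
    - [35, -3, 0, 0, 0, 0]
    - [35, -3, 0, 0, 0, 0]

```text
t: 24.58
ee_pos: [527.6, -6.7, 224.5]
orientation: [-2.257, -2.174, 0.012]
ft_force: [0.2, -0.1, -4.4]
width: 53.7
```

Request:
move_arm:
  deltas:
    - [35, -3, 0, 0, 0, 0]
    - [35, -3, 0, 0, 0, 0]
    - [35, -3, 0, 0, 0, 0]
    - [35, -3, 0, 0, 0, 0]
    - [35, -3, 0, 0, 0, 0]

```text
t: 25.0
ee_pos: [511.7, 176.6, 219.6]
orientation: [-2.254, -2.17, 0.025]
ft_force: [-0.1, -0.1, -5.0]
width: 53.9
```

```bash
python3 s.py 521.5 345.8 225 82.4
```

```text
t 25.0 pos [511.7 176.6 219.6] w 53.9 F [-0.1 -0.1 -5. ]
toolx yaw deg 87.83 z [-0.0202 -0.0017 -0.9998]
tool delta mm [169.5   3.2  -5.8]
turn [-0.02    0.0034  0.0947]
```

Request:
move_arm:
  deltas:
    - [32, 0, 0, -0.02, 0, 0.02]
    - [30, 0, 0, 0, 0, 0.02]
    - [28, 0, 0, 0, 0, 0.02]
    - [24, 0, 0, 0, 0, 0.02]
    - [16, 0, 0, 0, 0, 0.01]

```text
t: 25.42
ee_pos: [514.0, 314.9, 213.4]
orientation: [-2.357, -2.074, 0.017]
ft_force: [0.7, 0.3, -4.4]
width: 54.3
```

```bash
python3 s.py 521.5 345.8 150 82.4
```

```text
t 25.42 pos [514.  314.9 213.4] w 54.3 F [ 0.7  0.3 -4.4]
toolx yaw deg 82.7 z [-0.0089 -0.006  -0.9999]
tool delta mm [32.1  4.  63.1]
turn [-0.0081  0.0071  0.0051]
```

Request:
move_arm:
  deltas:
    - [14, 2, 8, -0.008, 0.007, 0.005]
    - [9, 1, 15, 0, 0, 0]
    - [3, 1, 20, 0, 0, 0]
    - [0, 0, 15, 0, 0, 0]
    - [0, 0, 5, 0, 0, 0]

```text
t: 25.83
ee_pos: [519.3, 344.9, 143.1]
orientation: [-2.359, -2.074, 0.001]
ft_force: [-0.6, 0.9, -4.7]
width: 54.0
```

```bash
python3 s.py 521.5 345.8 60 82.4;  python3 - <<'E'
from h import *
im,W=cloud("wrist");cv2.imwrite("pics/w4.png",im["frame"][:,:,::-1])
im,W=cloud("top");cv2.imwrite("pics/t4.png",im["frame"][:,:,::-1])
E
```

```text
t 25.83 pos [519.3 344.9 143.1] w 54.0 F [-0.6  0.9 -4.7]
toolx yaw deg 82.65 z [-8.e-04  3.e-04 -1.e+00]
tool delta mm [ 1.2  2.2 83.1]
turn [-0.0008 -0.0002  0.0044]
```

View pics/w4.png

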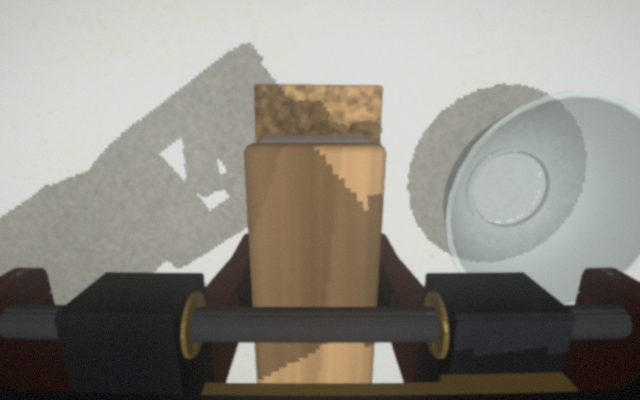

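The wrist view shows the dish at (315,225), square with the mat, whose edge runs from (255,87) to (383,87). The bowl is well to the right at (545,185). Descending.

Request:
move_arm:
  deltas:
    - [1, 2, 18, 0, 0, 0.004]
    - [0, 0, 22, 0, 0, 0]
    - [0, 0, 20, 0, 0, 0]
    - [0, 0, 8, 0, 0, 0]
    - [0, 0, 0, 0, 0, 0]

```text
t: 26.35
ee_pos: [525.2, 345.4, 78.3]
orientation: [2.366, 2.066, 0.011]
ft_force: [0.1, -0.4, -4.3]
width: 54.0
```

```bash
python3 s.py 521.5 345.8 18.5 82.4
```

```text
t 26.35 pos [525.2 345.4  78.3] w 54.0 F [ 0.1 -0.4 -4.3]
toolx yaw deg 82.26 z [ 0.006   0.0043 -1.    ]
tool delta mm [-0.4 -4.1 59.8]
turn [ 0.0053 -0.005  -0.0025]
```

Request:
move_arm:
  deltas:
    - [0, -4, 15, 0.005, -0.005, 0]
    - [0, 0, 18, 0, 0, 0]
    - [0, 0, 10, 0, 0, 0]
    - [0, 0, 4, 0, 0, 0]
    - [0, 0, 0, 0, 0, 0]

```text
t: 26.77
ee_pos: [523.9, 347.3, 32.7]
orientation: [2.367, 2.064, 0.01]
ft_force: [-0.2, -0.2, -5.4]
width: 53.6
```

```bash
python3 s.py 521.5 345.8 18.5 82.4
```

```text
t 26.77 pos [523.9 347.3  32.7] w 53.6 F [-0.2 -0.2 -5.4]
toolx yaw deg 82.18 z [ 0.0054  0.0032 -1.    ]
tool delta mm [-1.9 -2.2 14.2]
turn [ 0.005  -0.0039 -0.0038]
```

Request:
move_arm:
  deltas:
    - [-2, -3, 6, 0.005, -0.004, 0]
    - [0, 0, 4, 0, 0, 0]
    - [0, 0, 3, 0, 0, 0]
    - [0, 0, 0, 0, 0, 0]

```text
t: 27.1
ee_pos: [521.4, 346.4, 20.5]
orientation: [2.367, 2.065, 0.003]
ft_force: [0.4, 0.8, -4.2]
width: 54.1
```

```bash
python3 s.py 521.5 345.8 18.2 82.4
```

```text
t 27.1 pos [521.4 346.4  20.5] w 54.1 F [ 0.4  0.8 -4.2]
toolx yaw deg 82.19 z [ 0.0017  0.001  -1.    ]
tool delta mm [-0.6  0.1  2.3]
turn [ 0.0015 -0.0012 -0.0037]
```

Request:
move_arm:
  deltas:
    - [0, 0, 3, 0, 0, 0]
    - [0, 0, 2, 0, 0, 0]
    - [0, 0, 0, 0, 0, 0]

```text
t: 27.35
ee_pos: [522.2, 347.1, 18.9]
orientation: [2.368, 2.064, 0.005]
ft_force: [-0.1, -1.1, -4.4]
width: 53.6
```

Request:
move_arm:
  deltas:
    - [0, 0, 2, 0, 0, 0]
    - [0, 0, 0, 0, 0, 0]

```text
t: 27.52
ee_pos: [523.2, 347.7, 18.4]
orientation: [2.368, 2.064, 0.009]
ft_force: [0.8, -0.6, -4.3]
width: 53.8
```

Request:
move_arm:
  deltas:
    - [0, 0, 0, 0, 0, 0]
    - [0, 0, 0, 0, 0, 0]
    - [0, 0, 0, 0, 0, 0]
    - [0, 0, 0, 0, 0, 0]
    - [0, 0, 0, 0, 0, 0]
  hand: -1

```text
t: 27.93
ee_pos: [525.2, 348.9, 19.5]
orientation: [2.367, 2.064, 0.017]
ft_force: [0.1, 0.6, -0.2]
width: 84.1
```

Request:
move_arm:
  deltas:
    - [0, 0, 0, 0, 0, 0]
    - [0, 0, -5, 0, 0, 0]
    - [0, 0, -15, 0, 0, 0]
    - [0, 0, -25, 0, 0, 0]
    - [0, 0, -30, 0, 0, 0]

```text
t: 28.35
ee_pos: [520.8, 346.1, 92.2]
orientation: [-2.368, -2.064, 0.002]
ft_force: [-0.2, -0.1, 0.1]
width: 87.5
```

Request:
move_arm:
  deltas:
    - [0, 0, -30, 0, 0, 0]
    - [0, 0, -30, 0, 0, 0]
    - [0, 0, -30, 0, 0, 0]
    - [0, 0, -20, 0, 0, 0]
    - [0, 0, 0, 0, 0, 0]

```text
t: 28.77
ee_pos: [522.5, 347.2, 219.5]
orientation: [2.367, 2.064, 0.016]
ft_force: [0.2, 1.1, -0.1]
width: 87.7
```

```bash
python3 s.py 535.5 -95.3 225 90;  python3 - <<'E'
from h import *
im,W=cloud("wrist");cv2.imwrite("pics/w5.png",im["frame"][:,:,::-1])
X,Y,Z=W[...,0],W[...,1],W[...,2]
m=(abs(X-521)<60)&(abs(Y-346)<80)&(Z>46)&(Z<64); p=W[m]
print("dish",len(p),np.median(p[:,2]),cv2.minAreaRect(p[:,:2].astype(np.float32)))
im,W=cloud("side");cv2.imwrite("pics/s5.png",im["frame"][:,:,::-1])
P=W.reshape(-1,3)
from scipy.optimize import least_squares
for k,(x,y,r) in {"mill":(521,58.6,16),"vin":(530,-18,15),"oil":(535,-95,15)}.items():
    m=(np.hypot(P[:,0]-x,P[:,1]-y)<26)&(P[:,2]>120)&(P[:,2]<152); p=P[m]
    if len(p)<8: print(k,len(p)); continue
    s=least_squares(lambda c:np.hypot(p[:,0]-c[0],p[:,1]-c[1])-r,[x,y],loss="soft_l1"); print(k,len(p),s.x.round(1))
    
E
```

```text
t 28.77 pos [522.5 347.2 219.5] w 87.7 F [ 0.2  1.1 -0.1]
toolx yaw deg 82.17 z [ 0.0086  0.0057 -0.9999]
tool delta mm [-436.6   73.2   -7.9]
turn [ 0.0082 -0.0063 -0.1367]
dish 6376 55.22576629109963 ((522.491943359375, 348.46734619140625), (118.87786102294922, 54.14877700805664), 82.04114532470703)
mill 166 [520.7  58.9]
vin 134 [530.3 -16.1]
oil 129 [534.2 -92.9]
```

View pics/w5.png

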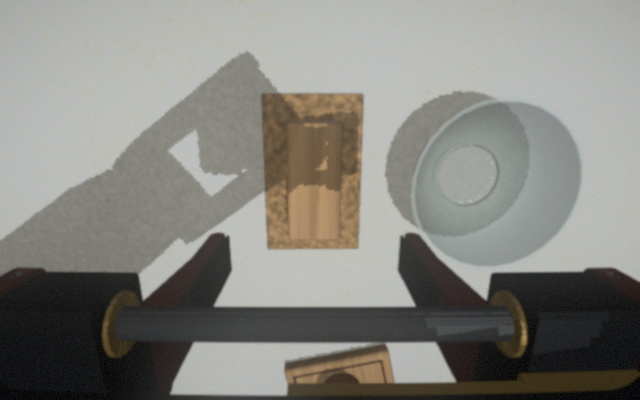

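View pics/s5.png

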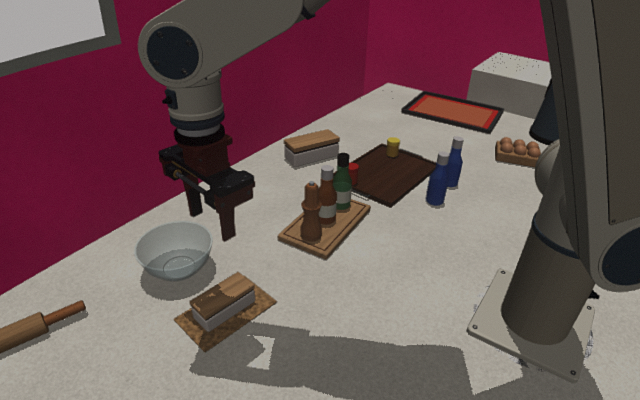

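The dish lies on the mat at (315,180) in the wrist view, and the three tall things stand on the board. I'll check the dish's centring against the mat in the same frame.

```bash
python3 - <<'E'
from h import *
im,W=cloud("wrist");hsv=cv2.cvtColor(im["frame"],cv2.COLOR_RGB2HSV)
X,Y,Z=W[...,0],W[...,1],W[...,2]
m=((abs(X-521)<90)&(abs(Y-346)<120)&(hsv[...,1]>70)&(Z<60)&(Z>2)).astype(np.uint8)
n,l,s,c=cv2.connectedComponentsWithStats(m); i=1+np.argmax(s[1:,4]); q=W[l==i]; q=q[q[:,2]<12]
print(len(q),cv2.minAreaRect(q[:,:2].astype(np.float32)))
E
```

```text
8292 ((520.8370361328125, 347.46697998046875), (176.8189697265625, 108.16355895996094), 82.15984344482422)
```

The dish is 2 mm off the mat's centre with yaw within 0.1°. Now back for the oil.

Request:
move_arm:
  deltas:
    - [0, 0, -5, 0.008, -0.006, -0.07]
    - [-10, 0, 0, 0, 0, -0.068]
    - [-30, 0, 0, 0, 0, 0]
    - [-40, 1, 0, 0, 0, 0]
    - [-40, 1, 0, 0, 0, 0]

```text
t: 29.33
ee_pos: [517.1, 226.3, 210.0]
orientation: [-2.197, -2.235, 0.032]
ft_force: [0.8, -1.5, -0.2]
width: 87.8
```

Request:
move_arm:
  deltas:
    - [-40, 1, 0, 0, 0, 0]
    - [-40, 1, 0, 0, 0, 0]
    - [-40, 1, 0, 0, 0, 0]
    - [-40, 1, 0, 0, 0, 0]
    - [-40, 1, 0, 0, 0, 0]

```text
t: 29.75
ee_pos: [517.4, 18.0, 201.7]
orientation: [-2.184, -2.231, 0.057]
ft_force: [0.9, -0.2, 0.2]
width: 88.1
```

```bash
python3 s.py 535.5 -95.3 220 90
```

```text
t 29.75 pos [517.4  18.  201.7] w 88.1 F [ 0.9 -0.2  0.2]
toolx yaw deg 91.24 z [-0.0394 -0.0128 -0.9991]
tool delta mm [-113.9   15.   -17.5]
turn [-0.0396  0.0124  0.0213]
```

Request:
move_arm:
  deltas:
    - [-34, 4, -8, -0.02, 0.006, 0.01]
    - [-30, 4, -8, -0.02, 0.006, 0.01]
    - [-22, 4, 0, 0, 0, 0]
    - [-12, 3, 0, 0, 0, 0]
    - [0, 0, 0, 0, 0, 0]

```text
t: 30.17
ee_pos: [526.4, -91.3, 208.6]
orientation: [-2.221, -2.204, 0.018]
ft_force: [0.2, 0.1, 1.2]
width: 87.9
```

```bash
python3 s.py 535.5 -95.3 195 90
```

```text
t 30.17 pos [526.4 -91.3 208.6] w 87.9 F [0.2 0.1 1.2]
toolx yaw deg 89.58 z [-1.700e-02  8.000e-04 -9.999e-01]
tool delta mm [-3.9  9.4 13.4]
turn [-0.017  -0.0007 -0.0073]
```

Request:
move_arm:
  deltas:
    - [-3, 8, 15, -0.017, 0, -0.007]
    - [-1, 2, 20, 0, 0, 0]
    - [0, 0, 12, 0, 0, 0]
    - [0, 0, 0, 0, 0, 0]

```text
t: 30.5
ee_pos: [532.4, -94.0, 154.7]
orientation: [-2.219, -2.212, 0.006]
ft_force: [-0.2, 0.4, 0.4]
width: 87.8
```

```bash
python3 s.py 535.5 -95.3 129.5 90
```

```text
t 30.5 pos [532.4 -94.  154.7] w 87.8 F [-0.2  0.4  0.4]
toolx yaw deg 89.84 z [-0.0084  0.0033 -1.    ]
tool delta mm [-1.4  3.3 25.2]
turn [-0.0084 -0.0033 -0.0028]
```

Request:
move_arm:
  deltas:
    - [-1, 3, 12, -0.008, -0.003, 0]
    - [0, 0, 8, 0, 0, 0]
    - [0, 0, 2, 0, 0, 0]
    - [0, 0, 0, 0, 0, 0]

```text
t: 30.83
ee_pos: [532.2, -91.6, 128.9]
orientation: [-2.216, -2.215, 0.007]
ft_force: [0.2, -0.4, 0.7]
width: 87.7
```

```bash
python3 s.py 535.5 -95.3 129.5 90
```

```text
t 30.83 pos [532.2 -91.6 128.9] w 87.7 F [ 0.2 -0.4  0.7]
toolx yaw deg 89.97 z [-0.0089  0.0025 -1.    ]
tool delta mm [-3.7  3.3 -0.6]
turn [-0.0089 -0.0025 -0.0005]
```

Request:
move_arm:
  deltas:
    - [-4, 4, 0, -0.009, -0.002, 0]
    - [0, 0, 0, 0, 0, 0]
    - [0, 0, 0, 0, 0, 0]

```text
t: 31.08
ee_pos: [536.9, -95.3, 129.9]
orientation: [2.22, 2.221, 0.002]
ft_force: [-0.4, 0.4, 0.1]
width: 87.9
```

```bash
python3 s.py 535.5 -95.3 129.5 90
```

```text
t 31.08 pos [536.9 -95.3 129.9] w 87.9 F [-0.4  0.4  0.1]
toolx yaw deg 90.04 z [ 1.5e-03  2.0e-04 -1.0e+00]
tool delta mm [-0.  -1.4  0.4]
turn [ 0.0015 -0.0002  0.0006]
```

Request:
move_arm:
  deltas:
    - [0, -1, 0, 0, 0, 0]
    - [0, 0, 0, 0, 0, 0]
    - [0, 0, 0, 0, 0, 0]
    - [0, 0, 0, 0, 0, 0]
    - [0, 0, 0, 0, 0, 0]
  hand: 1

```text
t: 31.5
ee_pos: [536.9, -95.8, 131.9]
orientation: [2.219, 2.219, 0.005]
ft_force: [-0.6, 0.3, 0.1]
width: 57.9
```

Request:
move_arm:
  deltas:
    - [0, 0, 0, 0, 0, 0]
    - [0, 0, 0, 0, 0, 0]
    - [0, 0, 0, 0, 0, 0]
    - [0, 0, 0, 0, 0, 0]
    - [0, 0, 0, 0, 0, 0]

```text
t: 31.92
ee_pos: [536.7, -95.8, 131.8]
orientation: [2.219, 2.219, 0.005]
ft_force: [-0.2, 0.1, 0.5]
width: 29.6
```

Request:
move_arm:
  deltas:
    - [0, 0, 0, 0, 0, 0]
    - [0, 0, 0, 0, 0, 0]

```text
t: 32.08
ee_pos: [536.6, -95.8, 131.8]
orientation: [2.219, 2.219, 0.005]
ft_force: [-0.2, 0.3, -0.7]
width: 29.5
```

```bash
python3 s.py 490.5 -405.6 200
```

```text
t 32.08 pos [536.6 -95.8 131.8] w 29.5 F [-0.2  0.3 -0.7]
toolx yaw deg 89.99 z [ 4.4e-03 -3.0e-04 -1.0e+00]
tool delta mm [-309.8  -45.8  -68.3]
turn [ 0.0044  0.0003 -0.0001]
```

Oil is held with TCP z 131.8 on the board, so z 121.8 in the tray. Carry it back.

Request:
move_arm:
  deltas:
    - [0, 0, -12, 0, 0, 0]
    - [0, 0, -20, 0, 0, 0]
    - [0, 0, -20, 0, 0, 0]
    - [0, 0, -20, 0, 0, 0]
    - [-8, -1, -6, 0, 0, 0]

```text
t: 32.5
ee_pos: [532.4, -102.6, 211.6]
orientation: [-2.217, -2.219, 0.003]
ft_force: [0.7, -1.1, -2.1]
width: 29.8
```

Request:
move_arm:
  deltas:
    - [-20, -2, 0, 0, 0, 0]
    - [-30, -4, 0, 0, 0, 0]
    - [-30, -4, 0, 0, 0, 0]
    - [-30, -4, 0, 0, 0, 0]
    - [-30, -4, 0, 0, 0, 0]

```text
t: 32.92
ee_pos: [514.8, -245.4, 215.1]
orientation: [-2.211, -2.232, -0.002]
ft_force: [0.8, 0.0, -1.6]
width: 29.6
```

```bash
python3 s.py 490.5 -405.6 205
```

```text
t 32.92 pos [ 514.8 -245.4  215.1] w 29.6 F [ 0.8  0.  -1.6]
toolx yaw deg 90.54 z [ 4.e-04  1.e-03 -1.e+00]
tool delta mm [-160.   -25.8    9.9]
turn [ 0.0004 -0.001   0.0095]
```

Request:
move_arm:
  deltas:
    - [-30, -5, 0, 0, 0, 0.009]
    - [-30, -4, 0, 0, 0, 0]
    - [-28, -4, 0, 0, 0, 0]
    - [-22, -3, 0, 0, 0, 0]
    - [-16, -2, 0, 0, 0, 0]

```text
t: 33.33
ee_pos: [491.7, -382.1, 213.8]
orientation: [-2.222, -2.218, 0.001]
ft_force: [0.1, 0.3, -2.2]
width: 29.7
```

```bash
python3 s.py 490.5 -405.6 122
```

```text
t 33.33 pos [ 491.7 -382.1  213.8] w 29.7 F [ 0.1  0.3 -2.2]
toolx yaw deg 89.88 z [-0.0021  0.001  -1.    ]
tool delta mm [-23.6  -0.9  91.7]
turn [-0.0021 -0.001  -0.0021]
```

Request:
move_arm:
  deltas:
    - [-10, 0, 10, 0, 0, 0]
    - [-6, 0, 18, 0, 0, 0]
    - [-2, 0, 20, 0, 0, 0]
    - [0, 0, 12, 0, 0, 0]
    - [0, 0, 0, 0, 0, 0]

```text
t: 33.75
ee_pos: [488.5, -406.4, 148.9]
orientation: [-2.229, -2.212, 0.002]
ft_force: [-0.2, 0.0, -3.5]
width: 29.5
```

```bash
python3 s.py 490.5 -405.6 122
```

```text
t 33.75 pos [ 488.5 -406.4  148.9] w 29.5 F [-0.2  0.  -3.5]
toolx yaw deg 89.56 z [-2.3e-03  3.0e-04 -1.0e+00]
tool delta mm [ 0.8  2.1 26.9]
turn [-0.0023 -0.0002 -0.0077]
```

Request:
move_arm:
  deltas:
    - [0, 2, 12, -0.002, 0, 0]
    - [0, 0, 8, 0, 0, 0]
    - [0, 0, 3, 0, 0, 0]
    - [0, 0, 0, 0, 0, 0]

```text
t: 34.08
ee_pos: [490.7, -404.7, 123.2]
orientation: [-2.226, -2.213, -0.0]
ft_force: [-0.3, 0.2, -2.0]
width: 29.5
```

```bash
python3 s.py 490.5 -405.6 122
```

```text
t 34.08 pos [ 490.7 -404.7  123.2] w 29.5 F [-0.3  0.2 -2. ]
toolx yaw deg 89.66 z [-0.0016  0.0018 -1.    ]
tool delta mm [-0.9 -0.2  1.2]
turn [-0.0016 -0.0018 -0.0059]
```

Request:
move_arm:
  deltas:
    - [-1, 0, 3, 0, 0, 0]
    - [0, 0, 0, 0, 0, 0]

```text
t: 34.25
ee_pos: [491.7, -406.2, 122.8]
orientation: [2.227, 2.216, -0.0]
ft_force: [0.4, -0.4, -2.9]
width: 29.5
```

Request:
move_arm:
  deltas:
    - [0, 0, 0, 0, 0, 0]
    - [0, 0, 0, 0, 0, 0]
    - [0, 0, 0, 0, 0, 0]
    - [0, 0, 0, 0, 0, 0]
    - [0, 0, 0, 0, 0, 0]
  hand: -1

```text
t: 34.67
ee_pos: [494.2, -407.5, 126.2]
orientation: [2.221, 2.212, 0.001]
ft_force: [-0.0, 0.2, -0.5]
width: 59.4
```

Request:
move_arm:
  deltas:
    - [0, 0, 0, 0, 0, 0]
    - [0, 0, 0, 0, 0, 0]
    - [0, 0, 0, 0, 0, 0]

```text
t: 34.92
ee_pos: [494.3, -407.5, 126.4]
orientation: [2.22, 2.212, 0.001]
ft_force: [0.1, -0.2, -0.0]
width: 79.4
```

```bash
python3 s.py 530.4 -18.5 220
```

```text
t 34.92 pos [ 494.3 -407.5  126.4] w 79.4 F [ 0.1 -0.2 -0. ]
toolx yaw deg 89.78 z [ 0.0057 -0.0049 -1.    ]
tool delta mm [388.7  35.2 -95.3]
turn [ 0.0057  0.0048 -0.0038]
```

Request:
move_arm:
  deltas:
    - [0, 0, -20, 0.006, 0.005, 0]
    - [0, 0, -30, 0, 0, 0]
    - [0, 0, -32, 0, 0, 0]
    - [12, 1, -12, 0, 0, 0]
    - [30, 3, 0, 0, 0, 0]

```text
t: 35.33
ee_pos: [496.9, -366.9, 221.1]
orientation: [-2.227, -2.209, 0.001]
ft_force: [-0.6, -0.0, -0.1]
width: 87.8
```

Request:
move_arm:
  deltas:
    - [40, 4, 0, 0, 0, 0]
    - [40, 4, 0, 0, 0, 0]
    - [40, 4, 0, 0, 0, 0]
    - [40, 4, 0, 0, 0, 0]
    - [40, 4, 0, 0, 0, 0]

```text
t: 35.75
ee_pos: [517.7, -160.8, 221.0]
orientation: [-2.238, -2.203, -0.001]
ft_force: [0.6, 0.7, 0.1]
width: 87.4
```

```bash
python3 s.py 530.4 -18.5 220;  python3 - <<'E'
from h import *
from scipy.optimize import least_squares
for n in ("side","top"):
    im,W=cloud(n)
    if n=="side": cv2.imwrite("pics/s6.png",im["frame"][:,:,::-1])
    P=W.reshape(-1,3)
    for k,(x,y,r) in {"oil":(490,-404,15)}.items():
        m=(np.hypot(P[:,0]-x,P[:,1]-y)<26)&(P[:,2]>110)&(P[:,2]<142); p=P[m]
        if len(p)<8: print(k,len(p)); continue
        s=least_squares(lambda c:np.hypot(p[:,0]-c[0],p[:,1]-c[1])-r,[x,y],loss="soft_l1"); print(n,k,len(p),s.x.round(1))
E
```

```text
t 35.75 pos [ 517.7 -160.8  221. ] w 87.4 F [0.6 0.7 0.1]
toolx yaw deg 89.1 z [-8.0e-04  1.4e-03 -1.0e+00]
tool delta mm [142.5  10.5   1.1]
turn [-0.0008 -0.0014 -0.0157]
side oil 95 [ 491.4 -403.5]
oil 0
```

View pics/s6.png

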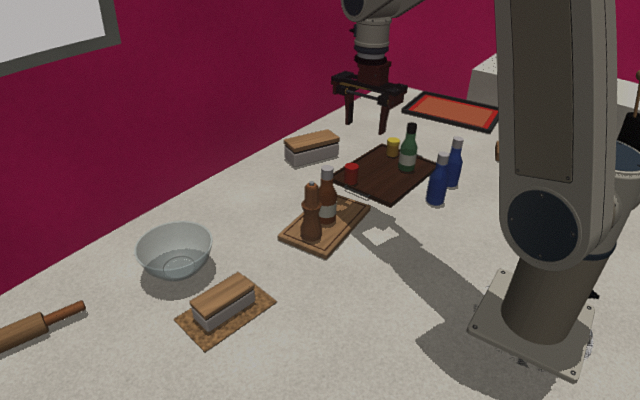

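The oil stands in the tray at (408,150), 2.6 mm from its start by the side camera. The vinegar is next.

Request:
move_arm:
  deltas:
    - [38, 3, 0, 0, 0, -0.015]
    - [36, 3, 0, 0, 0, 0]
    - [30, 3, 0, 0, 0, 0]
    - [18, 2, 0, 0, 0, 0]
    - [8, 0, 10, 0, 0, 0]

```text
t: 36.27
ee_pos: [527.8, -23.9, 210.1]
orientation: [-2.215, -2.226, -0.003]
ft_force: [0.3, -0.1, 0.3]
width: 87.6
```

```bash
python3 s.py 530.4 -18 128
```

```text
t 36.27 pos [527.8 -23.9 210.1] w 87.6 F [ 0.3 -0.1  0.3]
toolx yaw deg 90.29 z [ 7.e-04  2.e-03 -1.e+00]
tool delta mm [ 5.7  2.6 82.2]
turn [ 0.0007 -0.002   0.005 ]
```

Request:
move_arm:
  deltas:
    - [2, 2, 18, 0, 0, 0.005]
    - [0, 1, 20, 0, 0, 0]
    - [0, 0, 14, 0, 0, 0]
    - [0, 0, 0, 0, 0, 0]

```text
t: 36.6
ee_pos: [528.4, -19.9, 152.3]
orientation: [-2.216, -2.224, -0.001]
ft_force: [-0.0, -0.1, 0.2]
width: 87.6
```

```bash
python3 s.py 530.4 -18 128
```

```text
t 36.6 pos [528.4 -19.9 152.3] w 87.6 F [-0.  -0.1  0.2]
toolx yaw deg 90.21 z [-0.001   0.0017 -1.    ]
tool delta mm [ 1.8  2.  24.3]
turn [-0.001  -0.0017  0.0036]
```

Request:
move_arm:
  deltas:
    - [2, 2, 10, 0, 0, 0]
    - [0, 0, 8, 0, 0, 0]
    - [0, 0, 3, 0, 0, 0]
    - [0, 0, 0, 0, 0, 0]

```text
t: 36.93
ee_pos: [529.5, -19.1, 128.2]
orientation: [-2.217, -2.221, 0.002]
ft_force: [-0.9, 0.6, 0.1]
width: 87.8
```

```bash
python3 s.py 530.4 -18 128
```

```text
t 36.93 pos [529.5 -19.1 128.2] w 87.8 F [-0.9  0.6  0.1]
toolx yaw deg 90.11 z [-0.003   0.0015 -1.    ]
tool delta mm [1.1 0.9 0.2]
turn [-0.003  -0.0015  0.0019]
```

Request:
move_arm:
  deltas:
    - [1, 1, 0, 0, 0, 0]
    - [0, 0, 0, 0, 0, 0]
    - [0, 0, 0, 0, 0, 0]
    - [0, 0, 0, 0, 0, 0]
    - [0, 0, 0, 0, 0, 0]
  hand: 1

```text
t: 37.35
ee_pos: [531.9, -18.6, 129.9]
orientation: [-2.22, -2.222, -0.002]
ft_force: [0.2, -0.3, 1.1]
width: 58.0
```

Request:
move_arm:
  deltas:
    - [0, 0, 0, 0, 0, 0]
    - [0, 0, 0, 0, 0, 0]
    - [0, 0, 0, 0, 0, 0]
    - [0, 0, 0, 0, 0, 0]
    - [0, 0, 0, 0, 0, 0]

```text
t: 37.77
ee_pos: [532.2, -18.6, 130.7]
orientation: [2.22, 2.223, 0.003]
ft_force: [0.6, -0.1, -1.1]
width: 29.6
```

Request:
move_arm:
  deltas:
    - [0, 0, 0, 0, 0, 0]
    - [0, 0, 0, 0, 0, 0]

```text
t: 37.93
ee_pos: [532.2, -18.6, 130.7]
orientation: [2.22, 2.223, 0.003]
ft_force: [-0.1, 0.4, -0.1]
width: 29.3
```

```bash
python3 s.py 495.4 -342.5 205
```

```text
t 37.93 pos [532.2 -18.6 130.7] w 29.3 F [-0.1  0.4 -0.1]
toolx yaw deg 90.07 z [ 0.0015  0.0012 -1.    ]
tool delta mm [-323.8  -37.1  -74.8]
turn [ 0.0015 -0.0012  0.0013]
```

Request:
move_arm:
  deltas:
    - [0, 0, -12, 0, 0, 0]
    - [0, 0, -20, 0, 0, 0]
    - [0, 0, -20, 0, 0, 0]
    - [0, 0, -20, 0, 0, 0]
    - [-8, -1, -6, 0, 0, 0]

```text
t: 38.35
ee_pos: [527.3, -25.9, 206.7]
orientation: [-2.213, -2.218, 0.009]
ft_force: [1.6, 0.1, -4.2]
width: 29.5
```

Request:
move_arm:
  deltas:
    - [-20, -2, 0, 0, 0, 0]
    - [-30, -3, 0, 0, 0, 0]
    - [-30, -3, 0, 0, 0, 0]
    - [-30, -3, 0, 0, 0, 0]
    - [-30, -3, 0, 0, 0, 0]

```text
t: 38.77
ee_pos: [512.5, -168.5, 205.5]
orientation: [-2.203, -2.227, 0.007]
ft_force: [-0.1, 0.5, -3.6]
width: 29.5
```

```bash
python3 s.py 495 -342.5 205
```

```text
t 38.77 pos [ 512.5 -168.5  205.5] w 29.5 F [-0.1  0.5 -3.6]
toolx yaw deg 90.63 z [-0.0093  0.0029 -1.    ]
tool delta mm [-1.738e+02 -1.940e+01  1.000e-01]
turn [-0.0093 -0.0029  0.011 ]
```

Request:
move_arm:
  deltas:
    - [-30, -4, 0, -0.009, -0.003, 0.011]
    - [-30, -4, 0, 0, 0, 0]
    - [-28, -3, 0, 0, 0, 0]
    - [-22, -3, 0, 0, 0, 0]
    - [-14, -2, 0, 0, 0, 0]

```text
t: 39.18
ee_pos: [490.7, -302.8, 200.0]
orientation: [-2.221, -2.215, 0.005]
ft_force: [-0.6, -0.4, -4.8]
width: 29.9
```

```bash
python3 s.py 495 -342.5 205
```

```text
t 39.18 pos [ 490.7 -302.8  200. ] w 29.9 F [-0.6 -0.4 -4.8]
toolx yaw deg 89.85 z [-0.006   0.0012 -1.    ]
tool delta mm [-39.7   4.4  -5.1]
turn [-0.006  -0.0012 -0.0026]
```

Request:
move_arm:
  deltas:
    - [-16, 2, 0, -0.006, 0, 0]
    - [-11, 2, 5, 0, 0, 0]
    - [-5, 0, 10, 0, 0, 0]
    - [-2, 0, 12, 0, 0, 0]
    - [0, 0, 5, 0, 0, 0]

```text
t: 39.6
ee_pos: [490.7, -342.6, 161.5]
orientation: [-2.227, -2.21, 0.001]
ft_force: [-0.4, -0.6, -3.2]
width: 29.5
```

```bash
python3 s.py 495 -342.5 121
```

```text
t 39.6 pos [ 490.7 -342.6  161.5] w 29.5 F [-0.4 -0.6 -3.2]
toolx yaw deg 89.55 z [-0.0035  0.0026 -1.    ]
tool delta mm [ 0.   4.5 40.5]
turn [-0.0035 -0.0025 -0.0079]
```

Request:
move_arm:
  deltas:
    - [0, 4, 14, -0.003, -0.002, -0.007]
    - [0, 1, 14, 0, 0, 0]
    - [0, 0, 6, 0, 0, 0]
    - [0, 0, 0, 0, 0, 0]

```text
t: 39.93
ee_pos: [493.7, -338.1, 120.8]
orientation: [-2.213, -2.217, 0.001]
ft_force: [-1.7, -0.7, 5.1]
width: 29.8
```

```bash
python3 s.py 495 -342.5 121
```

```text
t 39.93 pos [ 493.7 -338.1  120.8] w 29.8 F [-1.7 -0.7  5.1]
toolx yaw deg 90.11 z [-0.0069  0.0056 -1.    ]
tool delta mm [-4.4  1.3 -0.2]
turn [-0.0069 -0.0056  0.0019]
```

It is touching down 4 mm off in y, so I'll lift slightly and shift it.

Request:
move_arm:
  deltas:
    - [-3, 1, -6, -0.007, -0.006, 0]
    - [-3, 0, 0, 0, 0, 0]
    - [0, 0, 4, 0, 0, 0]
    - [0, 0, 0, 0, 0, 0]

```text
t: 40.27
ee_pos: [495.5, -343.3, 123.9]
orientation: [2.216, 2.225, 0.0]
ft_force: [-1.4, 0.5, -3.2]
width: 29.3
```

```bash
python3 s.py 495 -342.5 121
```

```text
t 40.27 pos [ 495.5 -343.3  123.9] w 29.3 F [-1.4  0.5 -3.2]
toolx yaw deg 90.24 z [ 0.001 -0.001 -1.   ]
tool delta mm [ 0.8 -0.5  2.9]
turn [0.001  0.001  0.0041]
```

Request:
move_arm:
  deltas:
    - [1, 0, 3, 0, 0, 0]
    - [0, 0, 2, 0, 0, 0]
    - [0, 0, 0, 0, 0, 0]

```text
t: 40.52
ee_pos: [496.1, -343.1, 120.9]
orientation: [2.214, 2.223, 0.0]
ft_force: [0.1, 1.1, -3.3]
width: 29.5
```

Request:
move_arm:
  deltas:
    - [0, 0, 0, 0, 0, 0]
    - [0, 0, 0, 0, 0, 0]
    - [0, 0, 0, 0, 0, 0]
    - [0, 0, 0, 0, 0, 0]
    - [0, 0, 0, 0, 0, 0]
  hand: -1

```text
t: 40.93
ee_pos: [497.3, -343.9, 122.3]
orientation: [2.212, 2.22, 0.001]
ft_force: [-0.9, -0.2, 1.0]
width: 59.5
```

Request:
move_arm:
  deltas:
    - [0, 0, 0, 0, 0, 0]
    - [0, 0, 0, 0, 0, 0]
    - [0, 0, 0, 0, 0, 0]

```text
t: 41.18
ee_pos: [497.5, -344.0, 122.5]
orientation: [2.211, 2.22, 0.002]
ft_force: [0.4, -0.7, 0.9]
width: 79.5
```

```bash
python3 s.py 520.9 58.6 220
```

```text
t 41.18 pos [ 497.5 -344.   122.5] w 79.5 F [ 0.4 -0.7  0.9]
toolx yaw deg 90.21 z [ 0.0067 -0.0053 -1.    ]
tool delta mm [402.   25.5 -99.5]
turn [0.0067 0.0053 0.0037]
```

Now the mill.

Request:
move_arm:
  deltas:
    - [0, 0, -20, 0.006, 0.005, 0]
    - [0, 0, -30, 0, 0, 0]
    - [0, 0, -30, 0, 0, 0]
    - [12, 1, -10, 0, 0, 0]
    - [30, 2, 0, 0, 0, 0]

```text
t: 41.6
ee_pos: [499.3, -303.5, 213.8]
orientation: [-2.22, -2.219, 0.001]
ft_force: [0.1, 0.8, -0.4]
width: 87.5
```

Request:
move_arm:
  deltas:
    - [40, 3, 0, 0, 0, 0]
    - [40, 3, 0, 0, 0, 0]
    - [40, 3, 0, 0, 0, 0]
    - [40, 3, 0, 0, 0, 0]
    - [40, 3, 0, 0, 0, 0]

```text
t: 42.02
ee_pos: [513.7, -97.3, 213.6]
orientation: [2.23, 2.212, 0.001]
ft_force: [1.2, 0.8, -0.9]
width: 87.9
```

```bash
python3 s.py 520.9 58.6 210;  python3 - <<'E'
from h import *
from scipy.optimize import least_squares
im,W=cloud("side");cv2.imwrite("pics/s7.png",im["frame"][:,:,::-1])
P=W.reshape(-1,3)
for k,(x,y,r) in {"oil":(490,-404,15),"vin":(495,-342,15)}.items():
        m=(np.hypot(P[:,0]-x,P[:,1]-y)<26)&(P[:,2]>110)&(P[:,2]<142); p=P[m]
        if len(p)<8: print(k,len(p)); continue
        s=least_squares(lambda c:np.hypot(p[:,0]-c[0],p[:,1]-c[1])-r,[x,y],loss="soft_l1"); print(k,len(p),s.x.round(1))
E
```

```text
t 42.02 pos [513.7 -97.3 213.6] w 87.9 F [ 1.2  0.8 -0.9]
toolx yaw deg 89.52 z [ 1.1e-03  2.0e-04 -1.0e+00]
tool delta mm [155.9   5.9   3.6]
turn [ 0.0011 -0.0002 -0.0084]
oil 90 [ 491.4 -403.6]
vin 105 [ 494.4 -342.2]
```

View pics/s7.png

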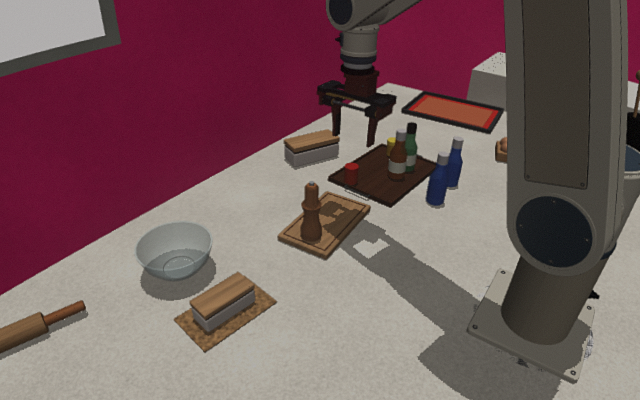

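The vinegar is back at (399,155), 1.7 mm from its start by the side camera, and the oil has not moved. Fetching the mill.

Request:
move_arm:
  deltas:
    - [38, 2, 0, 0, 0, -0.008]
    - [38, 2, 0, 0, 0, 0]
    - [34, 1, 0, 0, 0, 0]
    - [22, 0, 0, 0, 0, 0]
    - [8, 0, 8, 0, 0, 0]

```text
t: 42.48
ee_pos: [515.8, 54.8, 204.5]
orientation: [-2.213, -2.227, -0.006]
ft_force: [0.8, 0.0, 0.2]
width: 88.0
```

```bash
python3 s.py 520.9 58.6 125
```

```text
t 42.48 pos [515.8  54.8 204.5] w 88.0 F [0.8 0.  0.2]
toolx yaw deg 90.36 z [ 0.0013  0.0042 -1.    ]
tool delta mm [ 3.4  5.  79.6]
turn [ 0.0013 -0.0042  0.0062]
```

Request:
move_arm:
  deltas:
    - [1, 4, 18, 0, -0.004, 0.006]
    - [0, 1, 20, 0, 0, 0]
    - [0, 0, 12, 0, 0, 0]
    - [0, 0, 0, 0, 0, 0]

```text
t: 42.82
ee_pos: [518.3, 59.5, 149.5]
orientation: [2.214, 2.229, -0.0]
ft_force: [-2.0, 0.7, -0.7]
width: 87.6
```

```bash
python3 s.py 520.9 58.6 125
```

```text
t 42.82 pos [518.3  59.5 149.5] w 87.6 F [-2.   0.7 -0.7]
toolx yaw deg 90.37 z [-1.e-04 -1.e-04 -1.e+00]
tool delta mm [-0.9  2.6 24.5]
turn [-0.0001  0.0001  0.0065]
```

Request:
move_arm:
  deltas:
    - [0, 2, 12, 0, 0, 0]
    - [0, 0, 8, 0, 0, 0]
    - [0, 0, 3, 0, 0, 0]
    - [0, 0, 0, 0, 0, 0]

```text
t: 43.15
ee_pos: [518.5, 58.3, 124.0]
orientation: [-2.214, -2.226, 0.005]
ft_force: [-0.2, -0.1, 1.1]
width: 87.7
```

```bash
python3 s.py 520.9 58.6 125
```

```text
t 43.15 pos [518.5  58.3 124. ] w 87.7 F [-0.2 -0.1  1.1]
toolx yaw deg 90.32 z [-3.5e-03 -7.0e-04 -1.0e+00]
tool delta mm [ 0.3  2.4 -1. ]
turn [-0.0035  0.0007  0.0055]
```

Request:
move_arm:
  deltas:
    - [0, 2, 0, -0.003, 0, 0]
    - [0, 0, 0, 0, 0, 0]
    - [0, 0, 0, 0, 0, 0]
    - [0, 0, 0, 0, 0, 0]
    - [0, 0, 0, 0, 0, 0]
  hand: 1

```text
t: 43.57
ee_pos: [521.9, 57.8, 126.2]
orientation: [2.215, 2.225, 0.003]
ft_force: [0.5, 0.0, 0.0]
width: 57.7
```

Request:
move_arm:
  deltas:
    - [0, 0, 0, 0, 0, 0]
    - [0, 0, 0, 0, 0, 0]
    - [0, 0, 0, 0, 0, 0]
    - [0, 0, 0, 0, 0, 0]
    - [0, 0, 0, 0, 0, 0]

```text
t: 43.98
ee_pos: [522.1, 57.9, 127.0]
orientation: [2.214, 2.224, 0.004]
ft_force: [1.2, -1.3, -1.2]
width: 31.4
```

Request:
move_arm:
  deltas:
    - [0, 0, 0, 0, 0, 0]
    - [0, 0, 0, 0, 0, 0]

```text
t: 44.15
ee_pos: [522.1, 57.9, 126.9]
orientation: [2.214, 2.224, 0.004]
ft_force: [-0.0, -0.5, 0.4]
width: 31.5
```

```bash
python3 s.py 495.5 -277.6 205
```

```text
t 44.15 pos [522.1  57.9 126.9] w 31.5 F [-0.  -0.5  0.4]
toolx yaw deg 90.27 z [ 4.3e-03 -3.0e-04 -1.0e+00]
tool delta mm [-335.4  -27.9  -78.1]
turn [0.0043 0.0003 0.0047]
```

Request:
move_arm:
  deltas:
    - [0, 0, -12, 0, 0, 0]
    - [0, 0, -20, 0, 0, 0]
    - [0, 0, -20, 0, 0, 0]
    - [0, 0, -20, 0, 0, 0]
    - [-8, -1, -8, 0, 0, 0]

```text
t: 44.57
ee_pos: [517.3, 50.2, 205.3]
orientation: [-2.212, -2.225, 0.008]
ft_force: [0.2, 0.1, -2.4]
width: 31.3
```

Request:
move_arm:
  deltas:
    - [-20, -1, 0, 0, 0, 0]
    - [-30, -2, 0, 0, 0, 0]
    - [-30, -2, 0, 0, 0, 0]
    - [-30, -2, 0, 0, 0, 0]
    - [-30, -2, 0, 0, 0, 0]

```text
t: 44.98
ee_pos: [508.7, -92.7, 206.0]
orientation: [-2.204, -2.236, 0.005]
ft_force: [1.6, -0.1, -2.0]
width: 31.1
```

```bash
python3 s.py 495.5 -278 205
```

```text
t 44.98 pos [508.7 -92.7 206. ] w 31.1 F [ 1.6 -0.1 -2. ]
toolx yaw deg 90.83 z [-3.8e-03 -4.0e-04 -1.0e+00]
tool delta mm [-185.1  -15.9    1.1]
turn [-0.0038  0.0003  0.0145]
```

Request:
move_arm:
  deltas:
    - [-30, -3, 0, -0.004, 0, 0.014]
    - [-30, -3, 0, 0, 0, 0]
    - [-30, -2, 0, 0, 0, 0]
    - [-24, -2, 0, 0, 0, 0]
    - [-16, -1, 0, 0, 0, 0]

```text
t: 45.4
ee_pos: [492.8, -233.0, 202.5]
orientation: [-2.221, -2.217, 0.005]
ft_force: [1.0, 0.4, -2.3]
width: 31.4
```

```bash
python3 s.py 495.5 -278 205
```

```text
t 45.4 pos [ 492.8 -233.   202.5] w 31.4 F [ 1.   0.4 -2.3]
toolx yaw deg 89.9 z [-4.4e-03  1.0e-04 -1.0e+00]
tool delta mm [-45.    2.7  -2.6]
turn [-0.0044 -0.0001 -0.0018]
```

Request:
move_arm:
  deltas:
    - [-17, 2, 0, -0.004, 0, 0]
    - [-13, 1, 5, 0, 0, 0]
    - [-5, 0, 10, 0, 0, 0]
    - [-2, 0, 12, 0, 0, 0]
    - [0, 0, 5, 0, 0, 0]

```text
t: 45.82
ee_pos: [492.4, -277.0, 165.7]
orientation: [-2.228, -2.212, 0.003]
ft_force: [-0.6, 0.4, -3.1]
width: 31.4
```

```bash
python3 s.py 495.5 -278 117
```

```text
t 45.82 pos [ 492.4 -277.   165.7] w 31.4 F [-0.6  0.4 -3.1]
toolx yaw deg 89.57 z [-2.5e-03  2.0e-04 -1.0e+00]
tool delta mm [-1.   3.2 48.7]
turn [-0.0025 -0.0002 -0.0075]
```

Request:
move_arm:
  deltas:
    - [-2, 3, 14, -0.002, 0, -0.007]
    - [-1, 1, 14, 0, 0, 0]
    - [0, 0, 8, 0, 0, 0]
    - [0, 0, 0, 0, 0, 0]

```text
t: 46.15
ee_pos: [494.0, -277.1, 123.7]
orientation: [-2.215, -2.217, 0.002]
ft_force: [0.6, 1.4, -2.9]
width: 31.3
```

```bash
python3 s.py 495.5 -278 117
```

```text
t 46.15 pos [ 494.  -277.1  123.7] w 31.3 F [ 0.6  1.4 -2.9]
toolx yaw deg 90.06 z [-0.0063  0.0042 -1.    ]
tool delta mm [-0.9  1.5  6.7]
turn [-0.0063 -0.0042  0.0011]
```

Request:
move_arm:
  deltas:
    - [-1, 1, 5, -0.006, -0.004, 0]
    - [0, 0, 3, 0, 0, 0]
    - [0, 0, 0, 0, 0, 0]

```text
t: 46.4
ee_pos: [495.7, -277.9, 117.6]
orientation: [2.217, 2.224, -0.001]
ft_force: [0.1, -0.1, -2.3]
width: 31.2
```

```bash
python3 s.py 495.5 -278 117
```

```text
t 46.4 pos [ 495.7 -277.9  117.6] w 31.2 F [ 0.1 -0.1 -2.3]
toolx yaw deg 90.18 z [ 6.0e-04 -1.6e-03 -1.0e+00]
tool delta mm [-0.1 -0.2  0.6]
turn [0.0006 0.0016 0.0032]
```

Request:
move_arm:
  deltas:
    - [0, 0, 2, 0, 0, 0]
    - [0, 0, 0, 0, 0, 0]

```text
t: 46.57
ee_pos: [496.8, -278.2, 117.3]
orientation: [2.213, 2.222, -0.0]
ft_force: [0.2, -0.1, -1.7]
width: 31.6
```

Request:
move_arm:
  deltas:
    - [0, 0, 0, 0, 0, 0]
    - [0, 0, 0, 0, 0, 0]
    - [0, 0, 0, 0, 0, 0]
    - [0, 0, 0, 0, 0, 0]
    - [0, 0, 0, 0, 0, 0]
  hand: -1

```text
t: 46.98
ee_pos: [498.0, -278.3, 118.4]
orientation: [2.211, 2.22, 0.002]
ft_force: [-0.7, -0.3, -0.0]
width: 61.5
```

Request:
move_arm:
  deltas:
    - [0, 0, 0, 0, 0, 0]
    - [0, 0, 0, 0, 0, 0]
    - [0, 0, 0, 0, 0, 0]
    - [0, 0, -10, 0, 0, 0]
    - [0, 0, -25, 0, 0, 0]

```text
t: 47.4
ee_pos: [495.0, -276.5, 150.2]
orientation: [-2.217, -2.226, 0.002]
ft_force: [0.2, -0.4, -0.4]
width: 87.9
```

Request:
move_arm:
  deltas:
    - [0, 0, -30, 0, 0, 0]
    - [0, 0, -30, 0, 0, 0]
    - [0, 0, -25, 0, 0, 0]
    - [30, 0, 0, 0, 0, 0]
    - [35, 0, 0, 0, 0, 0]

```text
t: 47.82
ee_pos: [496.9, -215.6, 246.6]
orientation: [2.217, 2.214, 0.001]
ft_force: [0.3, -0.1, -0.6]
width: 88.0
```

Request:
move_arm:
  deltas:
    - [40, 0, 0, 0, 0, 0]
    - [40, 0, 0, 0, 0, 0]
    - [40, 0, 0, 0, 0, 0]
    - [20, 0, 0, 0, 0, 0]
    - [0, 0, 0, 0, 0, 0]

```text
t: 48.23
ee_pos: [497.3, -67.3, 252.1]
orientation: [2.214, 2.208, 0.01]
ft_force: [0.0, 0.1, 0.0]
width: 87.9
```

```bash
python3 s.py;  python3 - <<'E'
from h import *
from scipy.optimize import least_squares
for n in("top","side"):
    im,W=cloud(n);cv2.imwrite(f"pics/{n}8.png",im["frame"][:,:,::-1])
    W0=np.load(n+"0.npz")["W"]
    for k,(x,y,r,lo,hi) in {"mill":(495,-277,16,110,142),"vin":(495,-342,15,110,142),"oil":(490,-404,15,110,142),"ja":(585,-224,21,25,75),"jb":(571,-457,21,25,75),"bowl":(696,323,85,60,90)}.items():
        o=[]
        for w in(W0,W):
            P=w.reshape(-1,3); m=(np.hypot(P[:,0]-x,P[:,1]-y)<r+10)&(P[:,2]>lo)&(P[:,2]<hi); p=P[m]
            if len(p)<8: o.append(None); continue
            if r>20: o.append((len(p),((p.min(0)+p.max(0))/2).round(1)[:2]))
            else: o.append((len(p),least_squares(lambda c:np.hypot(p[:,0]-c[0],p[:,1]-c[1])-r,[x,y],loss="soft_l1").x.round(1)))
        print(n,k,o)
    X,Y,Z=W[...,0],W[...,1],W[...,2]
    p=W[(abs(X-521)<60)&(abs(Y-346)<80)&(Z>46)&(Z<64)]
    print(n,"dish",len(p),cv2.minAreaRect(p[:,:2].astype(np.float32)))
E
```

```text
t 48.23 pos [497.3 -67.3 252.1] w 87.9 F [0.  0.1 0. ]
toolx yaw deg 89.85 z [ 0.0151 -0.0064 -0.9999]
top mill [(56, array([ 496.1, -277.7])), (56, array([ 496.9, -277.6]))]
top vin [(59, array([ 495. , -341.4])), (67, array([ 496.5, -340.7]))]
top oil [(79, array([ 489.7, -404.3])), (72, array([ 492.4, -402.9]))]
top ja [(239, array([ 585.8, -224.2])), None]
top jb [(293, array([ 570.9, -457. ])), (291, array([ 570.4, -457.2]))]
top bowl [(723, array([697.4, 323.9])), (720, array([697.5, 323.2]))]
top dish 964 ((523.3917236328125, 346.61175537109375), (123.19547271728516, 54.35833740234375), 82.55022430419922)
side mill [(123, array([ 494.3, -278.1])), (120, array([ 495.1, -278.5]))]
side vin [(101, array([ 492.8, -342.7])), (93, array([ 494.6, -342.6]))]
side oil [(95, array([ 488.9, -404.3])), (92, array([ 491.8, -403.4]))]
side ja [(230, array([ 584.2, -223.1])), (230, array([ 584.6, -224. ]))]
side jb [None, (8, array([ 578.2, -465.3]))]
side bowl [(1157, array([696.1, 323.6])), (1165, array([695.9, 323.3]))]
side dish 1437 ((522.239990234375, 347.34320068359375), (121.25869750976562, 57.131168365478516), 81.64797973632812)
```

View pics/side8.png

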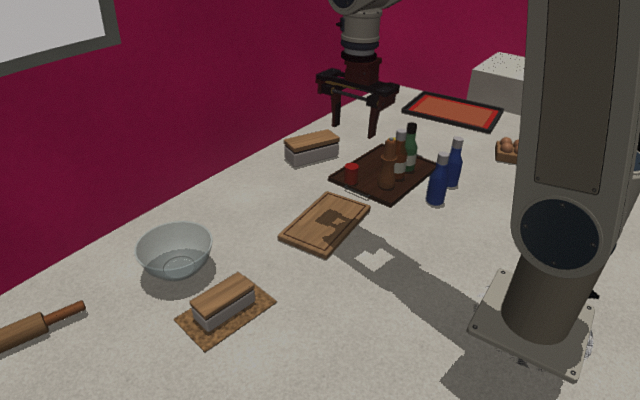

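View pics/top8.png

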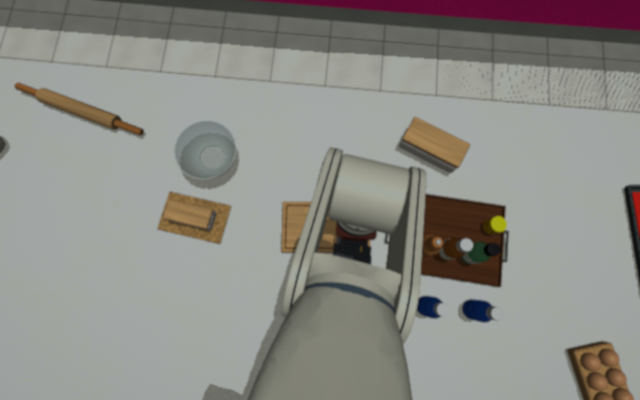

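The side view shows the mill, vinegar and oil upright in the tray at (389,165), (400,150) and (411,148), and the dish on the mat at (223,300). Both views put every item within about 3 mm of where it should be, and the gripper is clear. I'll settle the arm and hand in.

Request:
move_arm:
  deltas:
    - [0, 0, 0, 0, 0, 0]
    - [0, 0, 0, 0, 0, 0]
    - [0, 0, 0, 0, 0, 0]

```text
t: 48.58
ee_pos: [498.1, -73.1, 252.6]
orientation: [2.216, 2.202, 0.008]
ft_force: [0.3, 0.8, -0.8]
width: 88.1
```

```bash
python3 -c "
from workcell import ctrl
o=ctrl.get_obs();print(o['t'],o['ee_pos'],o['qvel'].round(3))
print(ctrl.close_job())"
```

```text
48.5833 [498.12655674 -73.07447117 252.62385748] [-0.023  0.003 -0.005 -0.     0.002 -0.006]
the job is handed in; nothing more can be done
None
```

I stood the mill, vinegar and oil on the board, set the butter dish on the cork mat, and put the three back in the tray on their own spots. I handed the job in at about 48.6 s of the 141 s; no verdict came back.

What the last camera checks showed:
- **Bottles and mill:** all three stand upright, by camera about 1 mm (mill), 2 mm (vinegar) and 3 mm (oil) from where they started.
- **Butter dish:** it lies about 2 mm off the mat's centre and within about 0.5° of its length.
- **Jars and bowl:** measured shifts are about 1 mm or less. At the end the arm hid the red jar from the top camera, so only the side camera confirms it. The yellow jar is confirmed only by the top camera, because the side view of it is mostly blocked.
- **Gripper:** open and clear of everything.

Two things did not go exactly as planned. The vinegar first touched the tray 4 mm off with about 5 N of push, so I lifted it slightly and set it down again. The arm also drifted a few millimetres while idle, so each placing needed small corrections.

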